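# Put the batter things back in their places

### The job

Tidy the shelf: stand the blue batter dispenser upright in the middle of the blue saucer and the green glass ramekin, right way up, in the middle of the white saucer, and lay the spatula and the whisk neatly over their own outlines on the dark pads, head on head and handle on handle. Set everything down gently, let go of it, and leave the saucers, the mug and the jar where they are.

Things in the scene. Friction and masses are not known exactly. Their poses are not given: they have to be found in the camera images.
- dispenser: Batter dispenser, loose, upright: blue plastic bottle 62 mm across and 150 mm tall, empty and closed, about 0.12 kg. Straight body to 100 mm, cone shoulder to 117 mm, then a white cylindrical cap 38 mm across from 117 to 150 mm (grip the cap from above). Origin: centre of its underside, z up along its axis.
- ramekin: Small open ramekin of green glass, loose, upright: straight round wall 60 mm outside diameter (foot 54 mm), 45 mm tall, wall 4 mm, about 0.15 kg. Can be gripped across the outside. Origin: centre of its underside, z up.
- spatula: Spatula, loose, lying flat, 180 mm long, about 0.06 kg: brown wooden handle 20 mm wide and 18 mm high, red silicone head 44 mm wide, 66 mm long and 10 mm thick. Origin on the underside, under the handle near the balance point (the place to grip, across y), 20 mm behind the middle of the length; x points to the head: handle from x = -70 mm, head from x = +44 to +110 mm; z up.
- whisk: Whisk, loose, lying, 180 mm long, about 0.09 kg: steel handle 22 mm wide and 22 mm high, steel wire balloon about 44 mm wide and 40 mm high. Origin on the underside, under the handle near the balance point (the place to grip, across y), 20 mm behind the middle of the length; x points to the balloon: handle from x = -70 to +38 mm, balloon from +42 to +108 mm; z up.
- blue_saucer: Blue ceramic saucer, loose, 0.22 kg, place of the dispenser: 120 mm across the rim, rim 13 mm high, flat inner floor about 90 mm across, 6 mm above its underside. Origin: centre of its underside, z up.
- white_saucer: White ceramic saucer, loose, 0.22 kg, place of the ramekin: the same shape as the blue one (120 mm rim, 13 mm high, flat floor about 90 mm across and 6 mm above the underside). Origin: centre of its underside, z up.
- spatula_pad: Dark rubber pad, fixed, 200 x 64 mm, 5 mm thick, with a flat red outline of the spatula. Origin: centre of its underside; x along its length towards the outline's head, z up. The outline is true to size and centred lengthwise: a spatula lying exactly on it has its origin at x = -20 mm, y = 0, on the pad's top (z = 5 mm), its x along the pad's x.
- whisk_pad: Dark rubber pad, fixed, 200 x 64 mm, 5 mm thick, with a flat white outline of the whisk (handle bar and wire loops). Origin: centre of its underside; x along its length towards the outline's balloon, z up. A whisk lying exactly on the outline has its origin at x = -20 mm, y = 0, on the pad's top (z = 5 mm), its x along the pad's x.
- mug: Bystander: yellow mug, 76 mm across, 85 mm tall, loose. Origin: centre of its underside. To be left alone.
- jar: Bystander: amber jar with a steel lid, 68 mm across, 100 mm tall, loose. Origin: centre of its underside. To be left alone.
Mind the look-alikes: they are no part of the job. Several things look just like the whisk: the one meant starts nearest to the robot's base.

How it is judged:
By the outcome, as a careful person would: the job done as asked, in the order asked, and still so for the second after the job is handed in, with the robot touching nothing.
It also fails if it takes over 115 s, if anything falls off the work surface, if the arm or the gripper's body presses on something with over 40 N, if the wrist force passes 120 N, or if a joint passes its speed limit or range.

### The arm

A 6-joint arm with a two-finger parallel gripper is mounted at the origin on the work surface. World frame = base frame: x ahead of the robot, y to its left, z up, the work surface at z = 0. Lengths are in m, angles in rad, forces in N, time in s.
With the tool pointing down it reaches from about 0.375 to 0.9 m from the base axis. Payload 3.1 kg.
Tool frame: the origin (TCP) lies at the very end of the fingers, on their centre line; the grasp point (between the pads) lies 19 mm behind it; z points along the fingers, x is the direction in which the jaws open and shut, and the axes are right-handed (so a half turn about z gives the same grasp; the last joint's range is limited). The gripper opens to 87 mm and grips with 3 to 60 N. Pads are 19 mm wide; open, the fingers measure 117 mm over their backs; the gripper's body (75 mm by 190 mm) begins 51 mm behind the grasp point.
Start: joints at [0.936, 0.527, 1.433, -0, 1.181, -0.178], TCP at [0.275, 0.561, 0.223] pointing down, gripper open.
Joint ranges: [-3.08, 3.08], [-0.75, 2.2], [0.22, 2.44], [-1.43, 4.57], [0, 2.65], [-2.85, 2.85]. Speed limits (rad/s): [2.79, 2.79, 3.14, 3.14, 3.14, 3.14].

### API

Orientations are given as a unit quaternion [x, y, z, w].
In Python, from rig import robot gives the robot as it stands. The module is installed in compiled form; this text tells all that it offers.
- The arm moves only by the shell command python3 -m creep 'ROWS' [OPENING] [FORCE]. ROWS is a JSON object of lists of equal length, an entry for each row: "dp": the shift along the tool's x, y, z in cm, a list of three; "turn": the turn, a rotation vector about the tool's x, y, z in degrees, a list of three. In form: {"dp": [[x, y, z], ...], "turn": [[wx, wy, wz], ...]}. A call has 1 to 20 rows; each row shifts and turns the commanded pose from where the row before left it, along the tool's axes as they then stand; what a row does not reach is not made up. A row lasts 1/10 s, in which the tool goes at most 50 mm and 8.59 degrees, less where a joint would pass 70% of its speed; a pose out of reach is approached as far as the arm can. A call is refused whole if a number of a shift passes 5 or a number of a turn 8.59, either way. A call with a gripper value outside its range is refused whole. OPENING is the gripper command: -1 is fully open, 1 is shut, values between are in proportion, set as the call begins (- or left out, the last holds). The fingers move at their own pace and stop on an object; FORCE is the grip in N (left out, the last holds). Time passes only in rows, so rows that do not move let the fingers close. It gives the time, the measured TCP pose, the force and the opening at its end, in the units of the state.
- robot.get_obs(): the state, without advancing time (a new reading comes with each control period).
- robot.camera(name): name is "scene" or "top" or "wrist"; returns the picture (420x560x3 uint8, red, green, blue); there is no depth.
- robot.calibration(name): a dict with "fx", "fy", "cx", "cy" (pixels), "dist_coeffs" ([k1, k2, p1, p2, k3] as OpenCV has them; the pictures are not rectified), "rvec" (rotation vector, rad) and "tvec" (3), from world to camera coordinates, as OpenCV has them. Camera axes: x right, y down, z forward; pixel columns grow to the right and rows downward; lengths in m; the calibration is good to about 2 mm. A picture is of the moment at which its call begins: read the wrist's pose just before it. calibration takes no time and is no camera call; for the wrist camera it gives the pose at the moment of the call.
- robot.hand_in(): hands the job in, once; it reports no verdict.
Trained networks look in the newest picture that a camera, given by its name, has taken for a name from the list of things; names that differ only in an ending like _2 or _b are one class to them, and where a whole thing is asked for, a point or a joint stands for the part that bears it (a point fixed in the world has none). Each returns a list of dicts, best first, with "confidence" (0 to 1); they miss things now and then, are a little off and sometimes report something else, mostly with a low value. They report only what shows in the picture. A call takes as long as a camera call. They do not tell look-alikes from the thing itself.
- robot.masks_of(name, camera): "pixels" (420x560 bool, what is visible of it).
- robot.tip_of(name, camera): "point" ([x, y, z] in m, in the coordinates of the camera as it stood for that picture, good to about 4 mm: a listed point, or the origin of a listed thing).
The state is a dict: "time": time; "q": joint angles; "joint_velocities": joint speeds; "joint_torque": joint torques, N m; "position": TCP position; "tool_rot": TCP orientation; "ft_force": force on the tool from outside, world axes, zero at the start; "moment": the same for the moment, N m; "grip_width": finger opening in m.
Only numpy, scipy, OpenCV 4.12 (cv2) and the standard library are available. Lean on these libraries where they do the work, as an engineer would, in place of code of your own. Each camera call takes 0.05 s, during which the arm holds its last target.

## Working session

There is one attempt and no reset: what is moved stays moved. The work goes in short steps, Python scripts to look and compute and a shell command to move; the robot and the scene stay as the last step left them, time stands still between calls to the robot, and variables do not carry over. Pictures are saved under pics/ and viewed, and the job is handed in when it is done.

```bash
mkdir -p pics
python3 - <<'E'
from rig import robot
import cv2
o=robot.get_obs()
for k,v in o.items(): print(k,v)
for c in ["scene","top","wrist"]:
    im=robot.camera(c); cv2.imwrite(f"pics/{c}0.png",im[:,:,::-1])
    print(c,robot.calibration(c))
E
```

```text
time 0.0
q [ 9.36536217e-01  5.28471455e-01  1.43391999e+00 -9.49202048e-06
  1.18137540e+00 -1.78486018e-01]
joint_velocities [ 0.0008095  -0.00074149  0.00082908  0.00038737 -0.00160724 -0.00118185]
joint_torque [-1.40699314e-03 -4.40043747e+01 -1.76590794e+01  6.31611259e-02
  5.81772847e-02 -1.51045306e-04]
position [0.27462218 0.56061187 0.22156275]
tool_rot [ 8.48573088e-01  5.29077057e-01 -1.00831687e-03  4.06319191e-04]
ft_force [ 0.57123009  0.50759326 -1.02299664]
moment [-0.04671663  0.02649188  0.01564835]
grip_width 0.0869243317644989
scene {'fx': 526.6021963867261, 'fy': 526.6021963867261, 'cx': 284.83322060478395, 'cy': 211.022220494787, 'dist_coeffs': array([-0.1257355,  0.       ,  0.       ,  0.       ,  0.       ]), 'rvec': array([ 1.75696717,  1.87128579, -0.70282502]), 'tvec': array([ 0.0418677 , -0.44062328,  1.70373392])}
top {'fx': 511.58644315472395, 'fy': 511.58644315472395, 'cx': 283.09597677962586, 'cy': 212.71355551688336, 'dist_coeffs': array([-0.12655031,  0.        ,  0.        ,  0.        ,  0.        ]), 'rvec': array([ 2.12540535, -2.13166056,  0.19126807]), 'tvec': array([-0.00377318,  0.57949104,  1.27215946])}
wrist {'fx': 328.68226802265315, 'fy': 328.68226802265315, 'cx': 280.881881651382, 'cy': 210.18240908908612, 'dist_coeffs': array([-0.03439116,  0.        ,  0.        ,  0.        ,  0.        ]), 'rvec': array([-2.48507545, -1.55112999, -0.18805905]), 'tvec': array([-0.6241448 , -0.0282038 ,  0.38935498])}
```

View pics/scene0.png

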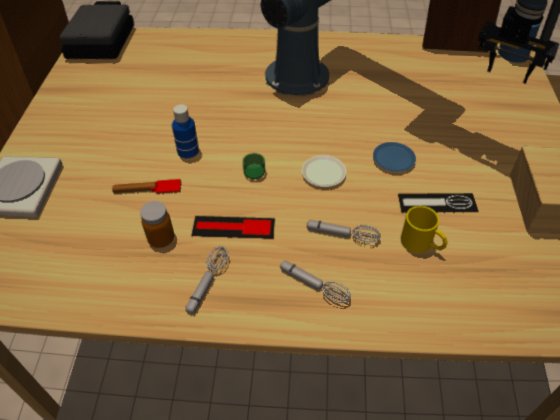

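View pics/top0.png

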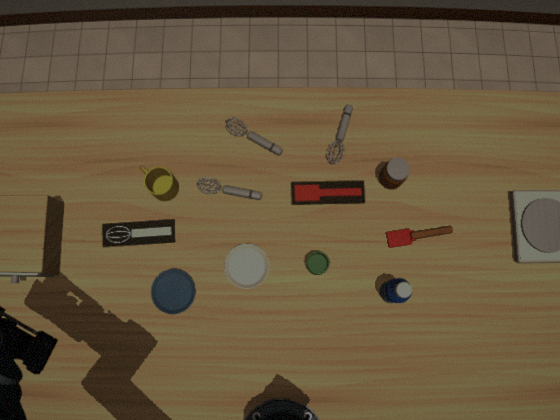

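View pics/wrist0.png

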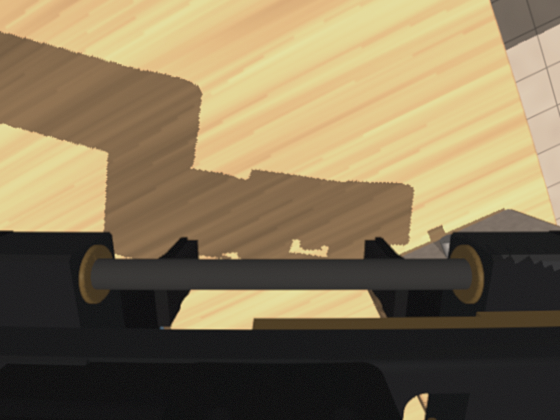

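```bash
cat > h.py <<'E'
from rig import robot
import cv2, numpy as np
from scipy.spatial.transform import Rotation as R
def cal(c):
    k=robot.calibration(c); K=np.array([[k['fx'],0,k['cx']],[0,k['fy'],k['cy']],[0,0,1]])
    return K,k['dist_coeffs'],np.array(k['rvec']),np.array(k['tvec'])
def px2w(c,px,z,k=None):
    K,d,r,t=k or cal(c); n=cv2.undistortPoints(np.array(px,float).reshape(-1,1,2),K,d).reshape(-1,2)
    Rm=cv2.Rodrigues(r)[0]; C=-Rm.T@t
    v=np.c_[n,np.ones(len(n))]@Rm
    return C+v*((z-C[2])/v[:,2])[:,None]
def w2px(c,p,k=None):
    K,d,r,t=k or cal(c); return cv2.projectPoints(np.array(p,float).reshape(-1,1,3),r,t,K,d)[0].reshape(-1,2)
def c2w(c,p,k=None):
    K,d,r,t=k or cal(c); return cv2.Rodrigues(r)[0].T@(np.array(p)-t)
def snap(c,name):
    im=robot.camera(c); cv2.imwrite(f"pics/{name}.png",im[:,:,::-1]); return im
E
python3 - <<'E'
from h import *
np.set_printoptions(precision=4,suppress=True)
N=["dispenser","ramekin","spatula","whisk","blue_saucer","white_saucer","spatula_pad","whisk_pad","mug","jar"]
S={}
for n in N:
    for c in ["top","scene"]:
        for d in robot.tip_of(n,c):
            if d['confidence']>.3: print(n,c,round(d['confidence'],2),c2w(c,d['point']))
        if c=="top":
            ms=robot.masks_of(n,c)
            S[n]=[(d['confidence'],d['pixels']) for d in ms if d['confidence']>.3]
            for cf,m in S[n]:
                ys,xs=np.nonzero(m); ct,sz,a=cv2.minAreaRect(np.c_[xs,ys].astype(np.float32))
                print('   mask',round(cf,2),m.sum(),np.round([xs.mean(),ys.mean()],1),np.round(ct,1),np.round(sz,1),round(a,1),'rect w',px2w(c,[ct],0.01)[0][:2])
import pickle; pickle.dump(S,open('m.pkl','wb'))
print(robot.get_obs()['time'])
E
```

```text
dispenser top 0.86 [ 0.3768 -0.2877  0.0037]
   mask 0.83 586 [395.9 290.3] [396. 290.] [22. 30.] 90.0 rect w [ 0.3801 -0.3012]
dispenser scene 0.64 [ 0.3782 -0.2894 -0.001 ]
ramekin top 0.73 [0.6503 0.1198 0.0044]
ramekin top 0.56 [ 0.4535 -0.0945 -0.0014]
   mask 0.92 433 [317.6 262.4] [318.  262.5] [23. 22.] 90.0 rect w [ 0.4537 -0.0969]
ramekin scene 0.8 [ 0.4523 -0.0956 -0.0007]
ramekin scene 0.35 [ 0.3777  0.2846 -0.001 ]
spatula top 0.7 [ 0.5308 -0.388   0.0018]
   mask 0.55 725 [411.9 235.5] [418.4 233.4] [16.7 65.9] 77.5 rect w [ 0.5298 -0.3676]
spatula scene 0.64 [ 0.4521 -0.0959  0.0013]
spatula scene 0.59 [ 0.5321 -0.3917  0.0017]
whisk top 0.97 [ 0.8274 -0.1723 -0.002 ]
whisk top 0.78 [0.6495 0.1218 0.0059]
whisk top 0.68 [0.7873 0.0623 0.0003]
   mask 0.97 365 [341.9 129. ] [339.7 133.1] [11.  59.7] 15.4 rect w [ 0.8098 -0.1625]
   mask 0.86 564 [230.  189.5] [229.6 188.7] [66.8 12.8] 10.3 rect w [0.6533 0.1387]
   mask 0.55 586 [253.2 136.7] [252.8 137.7] [64.8 15.4] 31.5 rect w [0.7971 0.0773]
whisk scene 0.88 [ 0.7913  0.0591 -0.0002]
whisk scene 0.77 [ 0.8268 -0.171
[... 616 characters left out ...]
-0.1254]
spatula_pad scene 0.82 [ 0.6465 -0.1282 -0.0006]
whisk_pad top 0.79 [ 0.5336  0.3848 -0.0013]
whisk_pad top 0.72 [ 0.5315 -0.3889  0.0017]
   mask 0.64 1732 [138.3 232.8] [138.5 233.1] [24.6 72.8] 86.0 rect w [0.5327 0.382 ]
whisk_pad scene 0.56 [ 0.5324  0.3868 -0.0035]
mug top 0.93 [ 0.6605  0.3176 -0.0008]
mug top 0.45 [ 0.4449  0.092  -0.0003]
   mask 0.84 872 [160.5 182.8] [158.5 181. ] [41.7 27.6] 45.0 rect w [0.6757 0.3335]
   mask 0.43 1619 [246.5 265.8] [246.8 265.9] [44.3 44.7] 26.6 rect w [0.4453 0.0902]
jar top 0.7 [ 0.6894 -0.3004  0.0034]
   mask 0.78 662 [393.8 172.7] [393.8 172.3] [24.  31.8] 45.0 rect w [ 0.6983 -0.3078]
jar scene 0.65 [ 0.6829 -0.3015 -0.0003]
1.65
```

```bash
python3 -m creep '{"dp":[[0,0,0],[0,0,0],[0,0,0],[0,0,0],[0,0,0],[0,0,0],[0,0,0],[0,0,0],[0,0,0]],"turn":[[0,0,8],[0,0,8],[0,0,8],[0,0,8],[0,0,8],[0,0,8],[0,0,8],[0,0,7.9],[0,0,0]]}' -1
cat > st.py <<'E'
from h import *
import sys
np.set_printoptions(precision=4,suppress=True)
o=robot.get_obs(); r=R.from_quat(o['tool_rot']); 
def show(tx=None):
    M=r.as_matrix(); print('t',round(o['time'],2),'pos',o['position'],'yaw',np.degrees(np.arctan2(M[1,0],M[0,0])).round(2),'z',M[:,2],'F',np.array(o['ft_force']),'w',o['grip_width'])
    if tx is not None:
        d=np.array(tx)-o['position']; print('to go tool cm',(M.T@d)*100)
t=[float(a) for a in sys.argv[1:4]] if len(sys.argv)>3 else None
if __name__=="__main__": show(t)
E
python3 st.py 0.45 0 .24
```

```text
time: 2.55
position: [0.2751, 0.5612, 0.2225]
tool_rot: [1.0, -0.0, 0.0, 0.0]
ft_force: [1.0, -0.3, 0.5]
grip_width: 0.0867
t 2.55 pos [0.2751 0.5612 0.2225] yaw -0.0 z [ 0. -0. -1.] F [ 1.0077 -0.3379  0.5455] w 0.08674040822842523
to go tool cm [17.4927 56.1182 -1.7446]
```

```bash
python3 -m creep '{"dp":[[0.6,2,0],[1.25,4,-0.1],[1.25,4,-0.1],[1.25,4,-0.1],[1.25,4,-0.1],[1.25,4,-0.1],[1.25,4,-0.1],[1.25,4,-0.1],[1.25,4,-0.1],[1.25,4,-0.1],[1.25,4,-0.1],[1.25,4,-0.1],[1.25,4,-0.1],[1.25,4,-0.1],[0.7,2,0],[0,0,0]],"turn":[[0,0,0],[0,0,0],[0,0,0],[0,0,0],[0,0,0],[0,0,0],[0,0,0],[0,0,0],[0,0,0],[0,0,0],[0,0,0],[0,0,0],[0,0,0],[0,0,0],[0,0,0],[0,0,0]]}'
python3 - <<'E'
from h import *
snap('wrist','w1')
E
python3 st.py .3775 -.2885 .23
```

```text
time: 4.15
position: [0.4522, -0.0016, 0.2359]
tool_rot: [1.0, -0.001, 0.001, 0.001]
ft_force: [0.7, 0.7, -0.2]
grip_width: 0.0869
t 4.2 pos [0.4508 0.0001 0.2356] yaw -0.06 z [ 0.0003  0.0002 -1.    ] F [-0.203   0.2471  0.946 ] w 0.08679993857079281
to go tool cm [-7.3042 28.8701  0.5545]
```

View pics/w1.png

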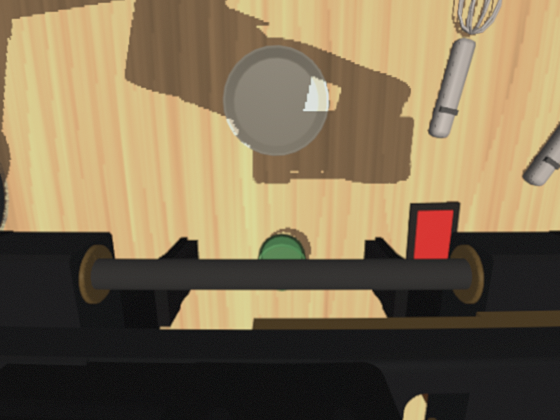

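```bash
cat > wm.py <<'E'
from h import *
import sys
# wm.py camera name z : mask contour projected on plane z, min enclosing circle
np.set_printoptions(precision=4,suppress=True)
c=sys.argv[1]; k=cal(c); robot.camera(c)
for a in sys.argv[2:]:
    n,z=a.split(':'); z=float(z)
    for d in robot.masks_of(n,c):
        if d['confidence']<.3: continue
        cs=cv2.findContours(d['pixels'].astype(np.uint8),0,1)[0]; p=max(cs,key=len).reshape(-1,2)
        w=px2w(c,p,z,k)[:,:2]
        (e,r)=cv2.minEnclosingCircle((w*1000).astype(np.float32)); el=cv2.fitEllipse((w*1000).astype(np.float32))
        print(n,round(d['confidence'],2),'circ',np.array(e)/1000,'r',r,'ell',np.array(el[0])/1000,np.array(el[1]))
    for d in robot.tip_of(n,c): print(n,'tip',round(d['confidence'],2),c2w(c,d['point'],k))
E
python3 wm.py wrist white_saucer:.013
```

```text
white_saucer 0.62 circ [0.4456 0.0928] r 60.04983901977539 ell [0.4456 0.0932] [116.8133 117.6425]
white_saucer tip 0.55 [ 0.4441  0.0862 -0.0052]
```

```bash
python3 -m creep '{"dp":[[-0.9,3.6,0],[-0.9,3.6,0],[-0.9,3.6,0],[-0.9,3.6,0],[-0.9,3.6,0],[-0.9,3.6,0],[-0.9,3.6,0],[-1.0,3.6,0],[0,0,0]],"turn":[[0,0,0],[0,0,0],[0,0,0],[0,0,0],[0,0,0],[0,0,0],[0,0,0],[0,0,0],[0,0,0]]}'
python3 - <<'E'
from h import *
snap('wrist','w2');snap('scene','s2')
E
python3 st.py .3775 -.2885 .121; python3 wm.py wrist dispenser:.15;  python3 wm.py scene dispenser:.15
```

```text
time: 5.25
position: [0.3777, -0.2901, 0.2359]
tool_rot: [1.0, -0.001, 0.001, 0.002]
ft_force: [0.2, 0.7, -0.2]
grip_width: 0.0869
t 5.35 pos [ 0.3773 -0.2858  0.2354] yaw 0.0 z [-0.0004  0.0014 -1.    ] F [-0.1013  0.9912 -0.2064] w 0.08702606021946989
to go tool cm [ 0.0223  0.2819 11.4371]
dispenser 0.79 circ [ 0.3778 -0.2749] r 31.05516242980957 ell [ 0.3774 -0.2748] [48.5989 60.8945]
dispenser tip 0.69 [ 0.3764 -0.2869 -0.0022]
dispenser 0.56 circ [ 0.464  -0.2661] r 106.15986633300781 ell [ 0.4708 -0.2616] [ 58.9765 220.9962]
dispenser tip 0.97 [ 0.3775 -0.2867  0.0019]
```

View pics/w2.png

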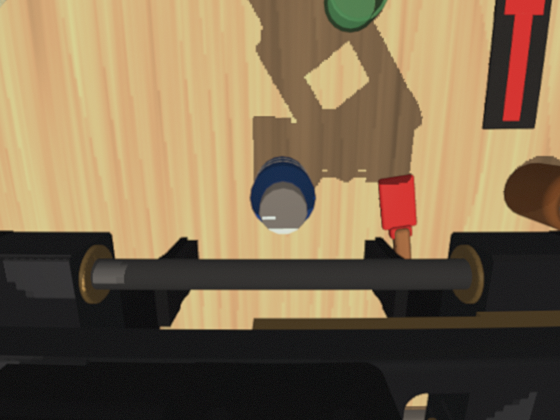

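View pics/s2.png

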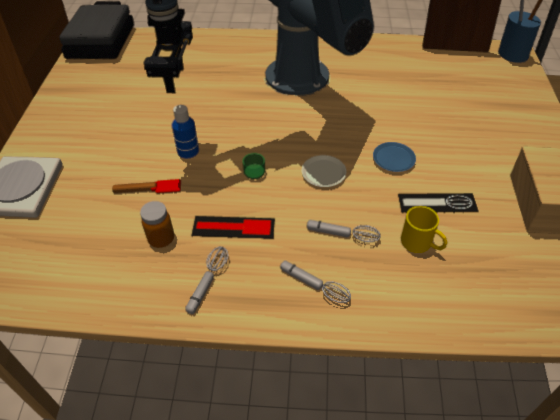

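Run:
```python
from h import *
im=snap('wrist','w3')
print(px2w('wrist',[[283,208],[260,208],[307,208],[283,182]],.15))
a=np.linspace(0,2*np.pi,60)
v=cv2.cvtColor(im,cv2.COLOR_RGB2BGR)
for (r,z,col) in [(.019,.15,(0,0,255)),(.031,.1,(0,255,255)),(.031,0,(0,255,0))]:
    p=w2px('wrist',np.c_[.3775+r*np.cos(a),-.2875+r*np.sin(a),0*a+z]); cv2.polylines(v,[p.round().astype(int)],True,col,1)
cv2.imwrite('pics/w3.png',cv2.resize(v[130:300,200:370],None,fx=3,fy=3))
```

```text
[[ 0.37808874 -0.27965681  0.15      ]
 [ 0.36023472 -0.279703    0.15      ]
 [ 0.39671934 -0.27960799  0.15      ]
 [ 0.37800775 -0.25929514  0.15      ]]
```

View pics/w3.png

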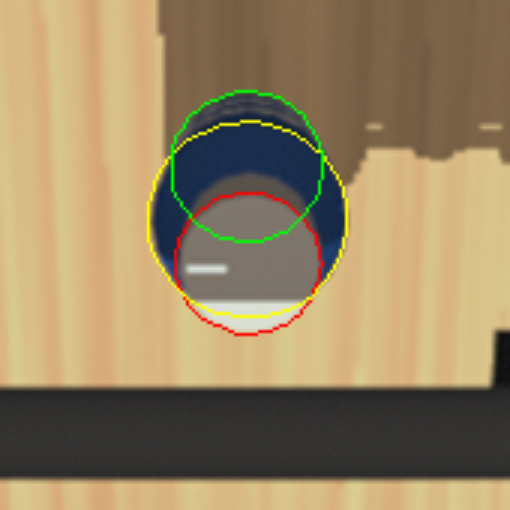

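```bash
python3 st.py .3778 -.2875 .121
```

```text
t 5.7 pos [ 0.3776 -0.2858  0.2356] yaw 0.09 z [-0.0001  0.0002 -1.    ] F [ 0.0418 -0.3333 -0.7435] w 0.08702614679819562
to go tool cm [ 0.0156  0.1761 11.4612]
```

```bash
python3 -m creep '{"dp":[[0,0.17,1],[0,0,2],[0,0,2],[0,0,2],[0,0,2],[0,0,1.5],[0,0,0.95],[0,0,0],[0,0,0]],"turn":[[0,0,0],[0,0,0],[0,0,0],[0,0,0],[0,0,0],[0,0,0],[0,0,0],[0,0,0],[0,0,0]]}'
python3 st.py .3778 -.2875 .121
python3 -m creep '{"dp":[[0,0,0],[0,0,0],[0,0,0],[0,0,0],[0,0,0],[0,0,0],[0,0,0],[0,0,0]],"turn":[[0,0,0],[0,0,0],[0,0,0],[0,0,0],[0,0,0],[0,0,0],[0,0,0],[0,0,0]]}' 1 15
python3 st.py
```

```text
time: 6.6
position: [0.3775, -0.2887, 0.121]
tool_rot: [1.0, -0.0, 0.0, 0.0]
ft_force: [-0.9, -0.3, 1.3]
grip_width: 0.0869
t 6.6 pos [ 0.3775 -0.2887  0.121 ] yaw -0.01 z [ 0. -0. -1.] F [-0.9407 -0.281   1.2766] w 0.08688365139244128
to go tool cm [ 0.0341 -0.1172  0.0045]
time: 7.4
position: [0.3775, -0.2886, 0.1211]
tool_rot: [1.0, -0.0, 0.0, 0.0]
ft_force: [0.3, 0.5, 0.6]
grip_width: 0.0375
t 7.4 pos [ 0.3775 -0.2886  0.1211] yaw -0.02 z [ 0.0002 -0.0001 -1.    ] F [0.2982 0.471  0.6446] w 0.03747627884224523
```

```bash
python3 -m creep '{"dp":[[0,0,-0.5],[0,0,-1.5],[0,0,-2],[0,0,-2],[0,0,-2],[0.5,-1.5,0],[0.9,-3,0],[1.1,-3.5,0],[1.1,-3.5,0],[1.1,-3.5,0],[1.1,-3.5,0],[1.1,-3.5,0],[1.0,-3.5,0],[0.5,-2,0],[0.2,-1.3,0],[0,0,0],[0,0,0]],"turn":[[0,0,0],[0,0,0],[0,0,0],[0,0,0],[0,0,0],[0,0,0],[0,0,0],[0,0,0],[0,0,0],[0,0,0],[0,0,0],[0,0,0],[0,0,0],[0,0,0],[0,0,0],[0,0,0],[0,0,0]]}'
python3 st.py .425 .17 .20
```

```text
time: 9.1
position: [0.4628, -0.0006, 0.2006]
tool_rot: [1.0, 0.0, -0.001, 0.0]
ft_force: [0.1, -0.2, -2.0]
grip_width: 0.0375
t 9.1 pos [ 0.4628 -0.0006  0.2006] yaw 0.02 z [-0.0013 -0.0002 -1.    ] F [ 0.1407 -0.1672 -1.9612] w 0.03754038010876641
to go tool cm [ -3.7707 -17.0582   0.0588]
```

```bash
python3 -m creep '{"dp":[[-0.3,-1.3,0],[-0.6,-2.6,0],[-0.7,-3.3,0],[-0.7,-3.3,0],[-0.7,-3.3,0],[-0.5,-2.2,0],[-0.3,-1.1,0],[0,0,0],[0,0,0]],"turn":[[0,0,0],[0,0,0],[0,0,0],[0,0,0],[0,0,0],[0,0,0],[0,0,0],[0,0,0],[0,0,0]]}'
python3 wm.py wrist blue_saucer:.013;python3 wm.py scene blue_saucer:.013
python3 -c "
from h import *
snap('wrist','w4')"
python3 st.py .378 .282 .20
```

```text
time: 10.0
position: [0.4257, 0.1698, 0.2011]
tool_rot: [1.0, -0.0, 0.0, 0.0]
ft_force: [-0.3, 0.1, -1.5]
grip_width: 0.0376
blue_saucer 0.74 circ [0.3786 0.2856] r 59.679779052734375 ell [0.3785 0.2855] [117.0165 117.8615]
blue_saucer tip 0.92 [0.3816 0.2853 0.0022]
blue_saucer 0.85 circ [0.3808 0.2838] r 58.612937927246094 ell [0.3801 0.2829] [110.2552 113.9573]
blue_saucer tip 0.71 [ 0.3762  0.2841 -0.0022]
t 10.35 pos [0.4257 0.1699 0.201 ] yaw -0.08 z [-0.     -0.0001 -1.    ] F [-0.4035 -0.458  -1.2048] w 0.03782388875019306
to go tool cm [ -4.7854 -11.2065   0.1012]
```

View pics/w4.png

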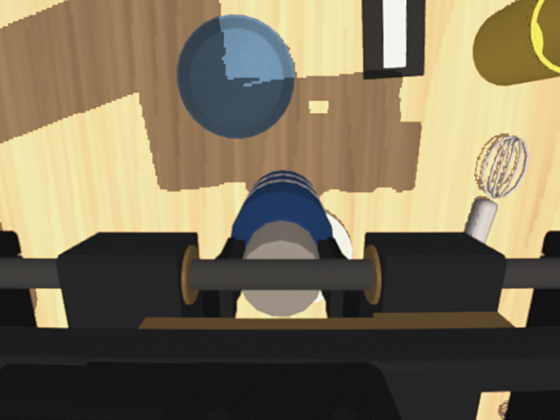

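```bash
python3 -m creep '{"dp":[[-0.5,-1.2,0],[-0.9,-2.2,0],[-1.1,-2.6,0],[-1.1,-2.6,0],[-0.7,-1.8,0],[-0.4,-1.04,0],[0,0,0],[0,0,1],[0,0,2],[0,0,2],[0,0,1.2],[0,0,0.6],[0,0,0.2],[0,0,0],[0,0,0]],"turn":[[0,0,0],[0,0,0],[0,0,0],[0,0,0],[0,0,0],[0,0,0],[0,0,0],[0,0,0],[0,0,0],[0,0,0],[0,0,0],[0,0,0],[0,0,0],[0,0,0],[0,0,0]]}'
python3 st.py .3787 .2843 .1271
python3 -c "
from h import *
snap('scene','s5')
im=robot.camera('scene');cv2.imwrite('pics/s5.png',cv2.resize(im[60:220,300:500,::-1],None,fx=4,fy=4))
snap('wrist','w5')"
```

```text
time: 11.85
position: [0.3791, 0.2849, 0.1315]
tool_rot: [1.0, -0.0, 0.001, -0.0]
ft_force: [-0.4, 0.1, -0.9]
grip_width: 0.0376
t 11.85 pos [0.3791 0.2849 0.1315] yaw -0.04 z [ 0.0012  0.0005 -1.    ] F [-0.3727  0.0927 -0.9048] w 0.03761838894516117
to go tool cm [-0.0379  0.057   0.4395]
```

View pics/s5.png

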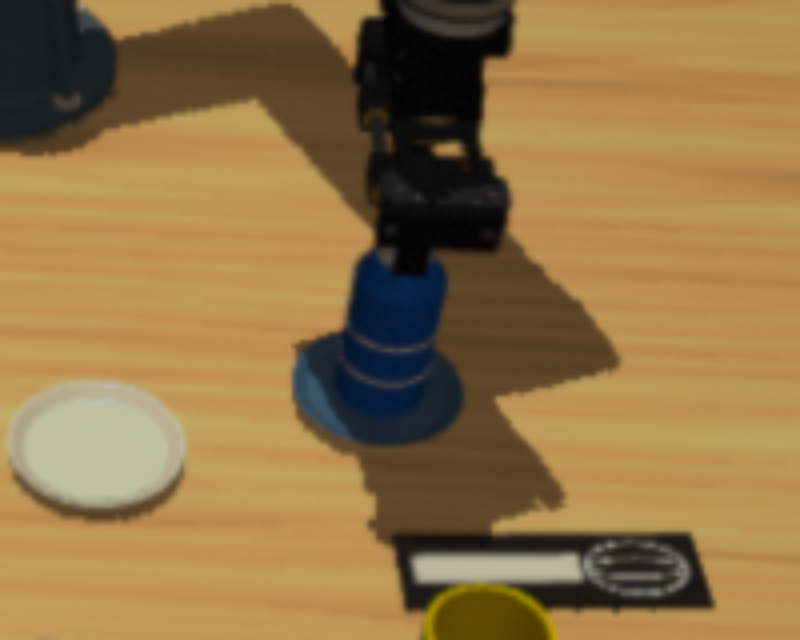

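View pics/w5.png

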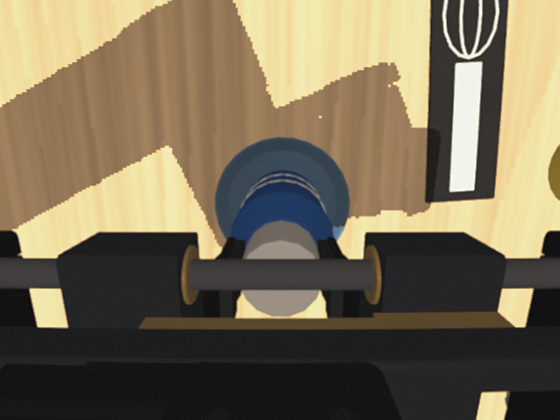

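```bash
python3 -m creep '{"dp":[[0,0.05,0.2],[0,0,0.1],[0,0,0.05],[0,0,0]],"turn":[[0,0,0],[0,0,0],[0,0,0],[0,0,0]]}'
python3 st.py .3787 .2843 .1271
```

```text
time: 12.4
position: [0.3784, 0.2843, 0.1275]
tool_rot: [1.0, -0.0, -0.0, 0.0]
ft_force: [-0.3, 0.2, -2.5]
grip_width: 0.0375
t 12.4 pos [0.3784 0.2843 0.1275] yaw -0.01 z [-0.0002 -0.0001 -1.    ] F [-0.3226  0.1846 -2.459 ] w 0.03752942470691416
to go tool cm [0.0312 0.0049 0.0354]
```

```bash
python3 -m creep '{"dp":[[0,0,0.05],[0,0,0],[0,0,0]],"turn":[[0,0,0],[0,0,0],[0,0,0]]}'
python3 st.py
python3 -m creep '{"dp":[[0,0,0],[0,0,0],[0,0,0],[0,0,0],[0,0,0],[0,0,0]],"turn":[[0,0,0],[0,0,0],[0,0,0],[0,0,0],[0,0,0],[0,0,0]]}' -1
python3 -m creep '{"dp":[[0,0,-1],[0,0,-2],[0,0,-3],[0,0,-3],[0,0,-1],[0,0,0]],"turn":[[0,0,0],[0,0,0],[0,0,0],[0,0,0],[0,0,0],[0,0,0]]}'
python3 st.py .4535 -.0955 .2
python3 -c "
from h import *
im=robot.camera('scene');cv2.imwrite('pics/s6.png',cv2.resize(im[60:220,300:500,::-1],None,fx=4,fy=4))
snap('wrist','w6')"
```

```text
time: 12.7
position: [0.3786, 0.2844, 0.1271]
tool_rot: [1.0, -0.0, 0.0, -0.0]
ft_force: [0.3, -0.1, -1.0]
grip_width: 0.0378
t 12.7 pos [0.3786 0.2844 0.1271] yaw -0.02 z [ 0.0002  0.0001 -1.    ] F [ 0.2664 -0.0561 -1.0132] w 0.03779173645540832
time: 13.3
position: [0.3785, 0.2844, 0.1271]
tool_rot: [1.0, -0.0, -0.0, 0.0]
ft_force: [-0.2, -0.4, -0.0]
grip_width: 0.0776
time: 13.9
position: [0.3795, 0.2848, 0.2288]
tool_rot: [1.0, -0.0, 0.002, -0.001]
ft_force: [0.5, 0.0, 0.2]
grip_width: 0.0867
t 13.9 pos [0.3795 0.2848 0.2288] yaw -0.01 z [ 0.0041  0.0018 -1.    ] F [0.5013 0.0045 0.1592] w 0.08674893181604819
to go tool cm [ 7.401  38.0355  2.8389]
```

View pics/s6.png

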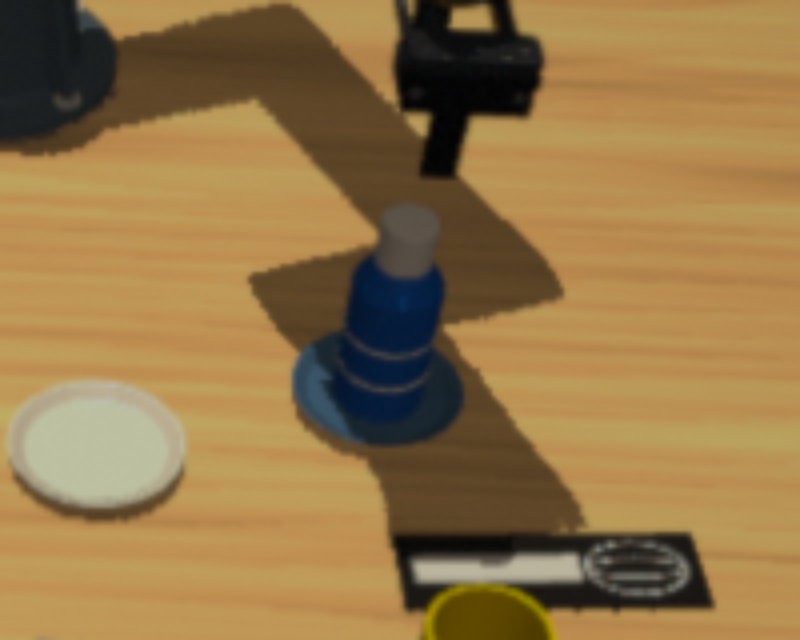

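View pics/w6.png

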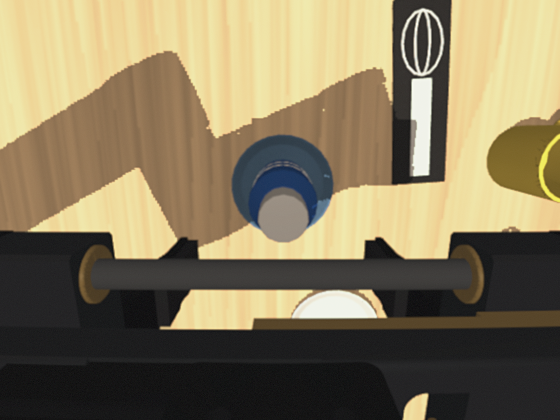

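```bash
python3 -m creep '{"dp":[[0.4,1.5,0],[0.8,3,0],[0.8,4,0.2],[0.8,4,0.2],[0.8,4,0.2],[0.8,4,0.2],[0.8,4,0.2],[0.8,4,0],[0.8,4,0],[0.4,3,0],[0.2,2.5,0],[0,0,0],[0,0,0]],"turn":[[0,0,0],[0,0,0],[0,0,0],[0,0,0],[0,0,0],[0,0,0],[0,0,0],[0,0,0],[0,0,0],[0,0,0],[0,0,0],[0,0,0],[0,0,0]]}'
python3 wm.py wrist ramekin:.045
python3 st.py .4535 -.0955 .1
python3 - <<'E'
from h import *
im=snap('wrist','w7')
a=np.linspace(0,2*np.pi,60)
v=cv2.cvtColor(im,cv2.COLOR_RGB2BGR)
for (r,z,col) in [(.03,.045,(0,0,255)),(.027,0,(0,255,0))]:
    p=w2px('wrist',np.c_[.4535+r*np.cos(a),-.0955+r*np.sin(a),0*a+z]); cv2.polylines(v,[p.round().astype(int)],True,col,1)
cv2.imwrite('pics/w7.png',v)
E
```

```text
time: 15.3
position: [0.4512, -0.0953, 0.2156]
tool_rot: [1.0, -0.001, -0.002, -0.001]
ft_force: [-0.4, -0.1, 0.5]
grip_width: 0.0868
ramekin 0.8 circ [ 0.4516 -0.0909] r 31.436250686645508 ell [ 0.4517 -0.0912] [58.1853 62.1208]
ramekin tip 0.57 [ 0.45   -0.0918  0.002 ]
ramekin tip 0.15 [ 0.4423  0.0899 -0.0022]
t 15.45 pos [ 0.4515 -0.0943  0.2164] yaw 0.06 z [-0.002   0.0012 -1.    ] F [0.6534 0.7262 0.3669] w 0.08708275906505093
to go tool cm [ 0.2189  0.1394 11.6381]
```

View pics/w7.png

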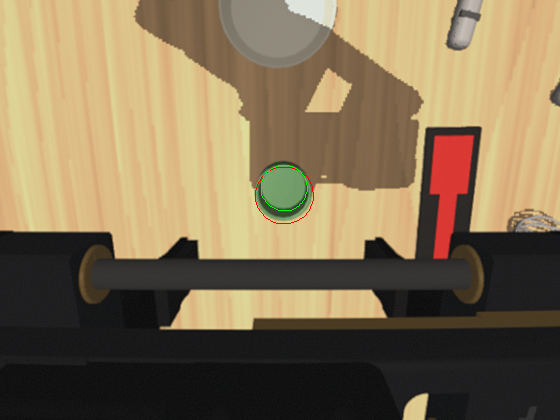

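Run:
```python
from h import *
k=cal('wrist')
im=robot.camera('wrist')
a=np.linspace(0,2*np.pi,60)
o=[]
for cy in (-.0955,-.0935,None):
    v=cv2.cvtColor(im,cv2.COLOR_RGB2BGR)[140:240,230:335]
    v=cv2.resize(v,None,fx=3.7,fy=3.7,interpolation=cv2.INTER_CUBIC)
    for (r,z,col) in [(.03,.045,(0,0,255)),(.027,0,(0,255,0))]:
        if cy is None: continue
        p=w2px('wrist',np.c_[.4528+r*np.cos(a),cy+r*np.sin(a),0*a+z],k); cv2.polylines(v,[((p-[230,140])*3.7).round().astype(int)],True,col,1)
    o.append(v)
cv2.imwrite('pics/w8.png',cv2.resize(np.hstack(o),None,fx=.68,fy=.68))
```

```text
(no output)
```

View pics/w8.png

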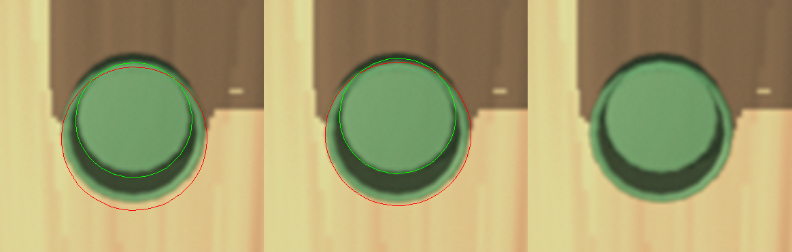

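```bash
python3 st.py .4521 -.0922 .018; python3 -m creep '{"dp":[[0.05,-0.2,1],[0,0,3],[0,0,4],[0,0,4],[0,0,3],[0,0,2.4],[0,0,1.6],[0,0,0.8],[0,0,0],[0,0,0]],"turn":[[0,0,0],[0,0,0],[0,0,0],[0,0,0],[0,0,0],[0,0,0],[0,0,0],[0,0,0],[0,0,0],[0,0,0]]}'
python3 st.py  .4521 -.0922 .018
```

```text
t 15.55 pos [ 0.452  -0.0944  0.2168] yaw 0.08 z [-0.0008  0.0006 -1.    ] F [-0.1887  0.34    0.4122] w 0.08679867527631854
to go tool cm [ 0.0294 -0.2115 19.8817]
time: 16.55
position: [0.4532, -0.0935, 0.0193]
tool_rot: [1.0, 0.0, 0.0, 0.0]
ft_force: [0.1, 1.0, -0.1]
grip_width: 0.0867
t 16.55 pos [ 0.4532 -0.0935  0.0193] yaw 0.01 z [ 0.0005 -0.0003 -1.    ] F [ 0.0699  1.0298 -0.1056] w 0.08672588824326138
to go tool cm [-0.1051 -0.1346  0.1323]
```

```bash
python3 -m creep '{"dp":[[-0.1,-0.1,0.1],[0,0,0],[0,0,0],[0,0,0],[0,0,0],[0,0,0],[0,0,0],[0,0,0]],"turn":[[0,0,0],[0,0,0],[0,0,0],[0,0,0],[0,0,0],[0,0,0],[0,0,0],[0,0,0]]}' 1 15
python3 st.py
python3 -m creep '{"dp":[[0,0,-0.5],[0,0,-1.5],[0,0,-2],[0,0,-2],[0,-0.8,-1],[0,-1.5,0],[0,-2,0],[0,-2.5,0],[0,-2.5,0],[0,-2,0],[0,-1.2,0],[0,0,0],[0,0,0]],"turn":[[0,0,0],[0,0,0],[0,0,0],[0,0,0],[0,0,0],[0,0,0],[0,0,0],[0,0,0],[0,0,0],[0,0,0],[0,0,0],[0,0,0],[0,0,0]]}'
python3 st.py .4456 .0928 .09; python3 wm.py wrist white_saucer:.013;python3 wm.py top white_saucer:.013
python3 -c "
from h import *
snap('wrist','w9')"
```

```text
time: 17.35
position: [0.4524, -0.0929, 0.0184]
tool_rot: [1.0, -0.0, 0.001, 0.0]
ft_force: [0.3, 0.2, 5.2]
grip_width: 0.0605
t 17.35 pos [ 0.4524 -0.0929  0.0184] yaw -0.02 z [ 0.0012 -0.0005 -1.    ] F [0.3206 0.2361 5.2069] w 0.060503426110903306
time: 18.65
position: [0.4519, 0.0323, 0.0879]
tool_rot: [1.0, 0.0, -0.0, 0.0]
ft_force: [0.8, -0.0, -2.5]
grip_width: 0.0607
t 18.65 pos [0.4519 0.0323 0.0879] yaw 0.03 z [-0.0002 -0.0002 -1.    ] F [ 0.7858 -0.0059 -2.4565] w 0.06072472416331635
to go tool cm [-0.6256 -6.0515 -0.2112]
white_saucer 0.68 circ [0.4459 0.0929] r 59.99412536621094 ell [0.4456 0.0955] [111.6089 120.097 ]
white_saucer tip 0.56 [ 0.4451  0.0907 -0.0011]
```

View pics/w9.png

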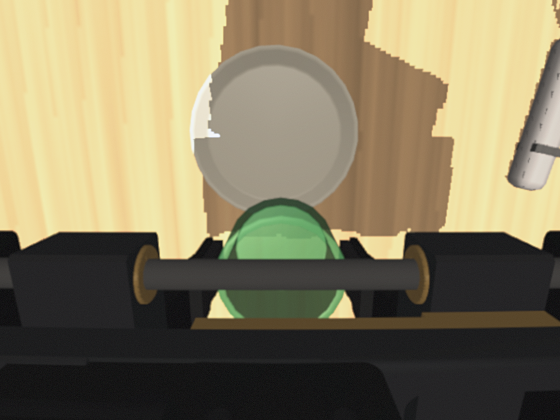

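```bash
python3 -m creep '{"dp":[[-0.1,-1,0],[-0.2,-1.8,0],[-0.2,-1.8,0],[-0.1,-1,0],[0,-0.43,0],[0,0,0],[0,0,1],[0,0,2],[0,0,1.6],[0,0,0.9],[0,0,0.4],[0,0,0],[0,0,0]],"turn":[[0,0,0],[0,0,0],[0,0,0],[0,0,0],[0,0,0],[0,0,0],[0,0,0],[0,0,0],[0,0,0],[0,0,0],[0,0,0],[0,0,0],[0,0,0]]}'
python3 st.py .4457 .0926 .0244
python3 -c "
from h import *
snap('wrist','w10')
im=robot.camera('scene');cv2.imwrite('pics/s10.png',cv2.resize(im[100:240,220:420,::-1],None,fx=4,fy=4))"
```

```text
time: 20.3
position: [0.4463, 0.0925, 0.0293]
tool_rot: [1.0, -0.0, 0.0, 0.0]
ft_force: [1.0, 0.6, -1.5]
grip_width: 0.0605
t 20.3 pos [0.4463 0.0925 0.0293] yaw -0.03 z [ 0.0006 -0.     -1.    ] F [ 0.9804  0.5751 -1.529 ] w 0.06053360370965463
to go tool cm [-0.0582 -0.0122  0.4856]
```

View pics/w10.png

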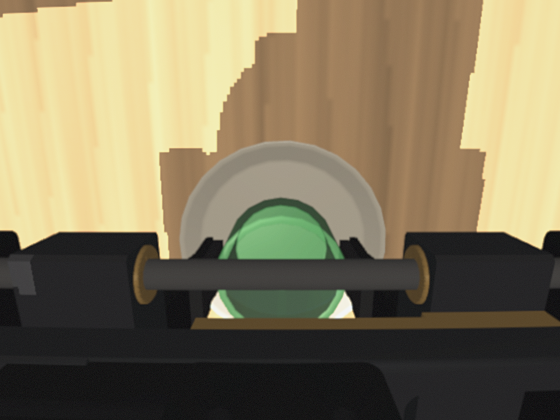

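View pics/s10.png

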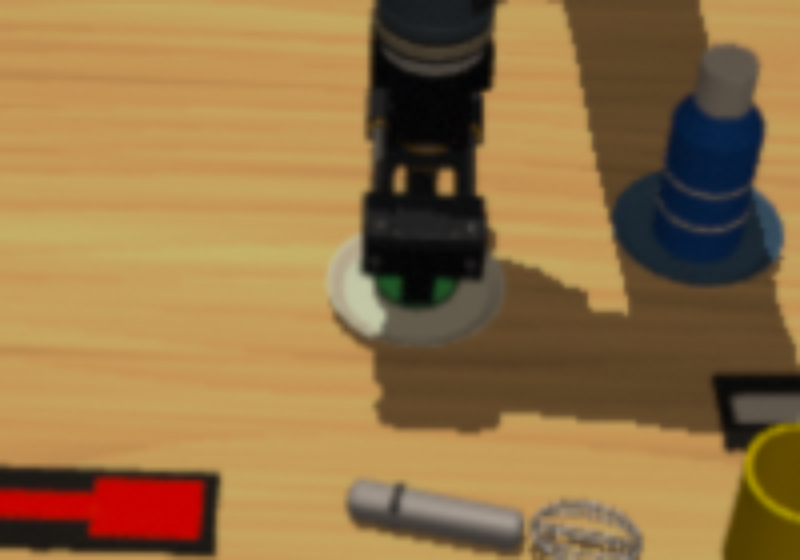

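```bash
python3 -m creep '{"dp":[[-0.05,0,0.2],[0,0,0.15],[0,0,0.05],[0,0,0.05],[0,0,0]],"turn":[[0,0,0],[0,0,0],[0,0,0],[0,0,0],[0,0,0]]}'
python3 st.py .4457 .0926 .0244
```

```text
time: 20.9
position: [0.4455, 0.0927, 0.0245]
tool_rot: [1.0, -0.0, 0.0, -0.0]
ft_force: [0.3, 0.2, -2.1]
grip_width: 0.0605
t 20.9 pos [0.4455 0.0927 0.0245] yaw -0.01 z [ 0.  0. -1.] F [ 0.2668  0.2353 -2.1055] w 0.060544704478037295
to go tool cm [0.0243 0.0072 0.0149]
```

```bash
python3 -m creep '{"dp":[[0,0,0.03],[0,0,0.03],[0,0,0]],"turn":[[0,0,0],[0,0,0],[0,0,0]]}'
python3 st.py
python3 -m creep '{"dp":[[0,0,0],[0,0,0],[0,0,0],[0,0,0],[0,0,0],[0,0,0]],"turn":[[0,0,0],[0,0,0],[0,0,0],[0,0,0],[0,0,0],[0,0,0]]}' -0.7
python3 -m creep '{"dp":[[0,0,-0.5],[0,0,-2],[0,0,-3],[0,0,-4],[0,0,-4],[0,0,-3],[0,0,-1],[0,0,0],[0,0,0]],"turn":[[0,0,0],[0,0,0],[0,0,0],[0,0,0],[0,0,0],[0,0,0],[0,0,0],[0,0,0],[0,0,0]]}'
python3 st.py .53 -.40 .2
python3 -c "
from h import *
snap('wrist','w11')
im=robot.camera('scene');cv2.imwrite('pics/s11.png',cv2.resize(im[100:240,220:420,::-1],None,fx=4,fy=4))"
```

```text
time: 21.2
position: [0.4455, 0.0927, 0.0245]
tool_rot: [1.0, -0.0, 0.0, 0.0]
ft_force: [-0.4, 0.4, 4.7]
grip_width: 0.0606
t 21.2 pos [0.4455 0.0927 0.0245] yaw -0.01 z [ 0.0005 -0.     -1.    ] F [-0.4043  0.3768  4.7321] w 0.06063546409953919
time: 21.8
position: [0.4454, 0.0926, 0.0239]
tool_rot: [1.0, -0.0, -0.0, 0.0]
ft_force: [0.2, -1.0, 0.9]
grip_width: 0.0739
time: 22.7
position: [0.4445, 0.0927, 0.1981]
tool_rot: [1.0, -0.0, -0.001, -0.0]
ft_force: [-0.2, 0.0, -0.5]
grip_width: 0.0738
t 22.7 pos [0.4445 0.0927 0.1981] yaw -0.02 z [-0.0019  0.0001 -1.    ] F [-0.1751  0.0301 -0.4669] w 0.07377343166979668
to go tool cm [ 8.5629 49.2623 -0.2101]
```

View pics/w11.png

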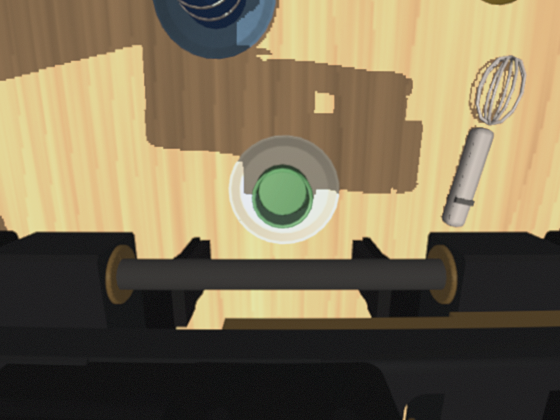

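View pics/s11.png

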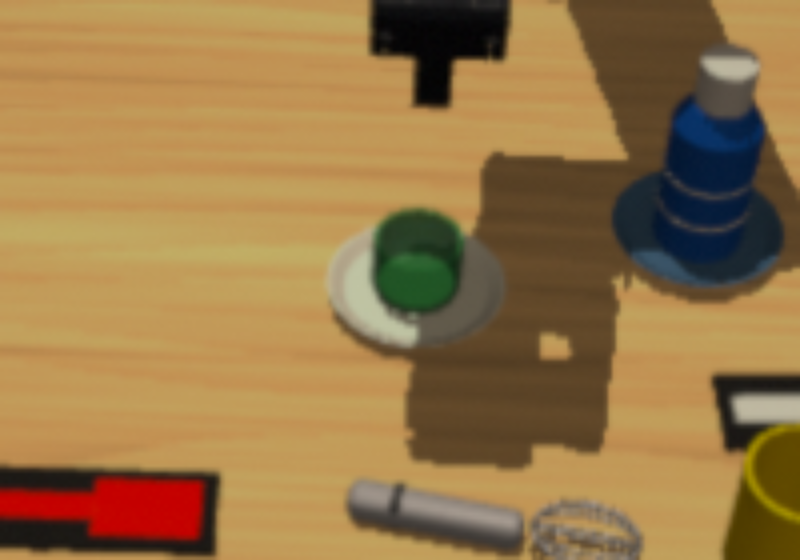

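```bash
python3 -m creep '{"dp":[[0.3,2,-0.5],[0.6,4,-0.5],[0.6,4,-0.5],[0.6,4,-0.5],[0.6,4,-0.5],[0.6,4,-0.5],[0.6,4,0],[0.6,4,0],[0.6,4,0],[0.6,4,0],[0.6,4,0],[0.6,4,0],[0.6,4,0],[0.6,4,0],[0.4,3,0],[0,0,0],[0,0,0]],"turn":[[0,0,0],[0,0,0],[0,0,0],[0,0,0],[0,0,0],[0,0,0],[0,0,0],[0,0,0],[0,0,0],[0,0,0],[0,0,0],[0,0,0],[0,0,0],[0,0,0],[0,0,0],[0,0,0],[0,0,0]]}' -1
python3 st.py
cat > sp.py <<'E'
from h import *
import sys
np.set_printoptions(precision=4,suppress=True)
c=sys.argv[1]; nm=sys.argv[2]; k=cal(c); im=snap(c,nm)
for n in sys.argv[3:]:
    for d in robot.tip_of(n,c): print(n,'tip',round(d['confidence'],2),c2w(c,d['point'],k))
    for d in robot.masks_of(n,c):
        if d['confidence']<.25: continue
        ys,xs=np.nonzero(d['pixels']); w=px2w(c,np.c_[xs,ys],0.008,k)[:,:2]*1000
        ct,sz,a=cv2.minAreaRect(w.astype(np.float32)); 
        l=cv2.fitLine(w.astype(np.float32),cv2.DIST_L2,0,.01,.01).ravel()
        print(n,'mask',round(d['confidence'],2),'rect',np.round(ct,1),np.round(sz,1),round(a,1),'line ang',np.degrees(np.arctan2(l[1],l[0])),l[2:])
E
python3 sp.py wrist w12 spatula
```

```text
time: 24.5
position: [0.5293, -0.4769, 0.226]
tool_rot: [1.0, -0.001, -0.001, -0.002]
ft_force: [1.1, 0.5, -0.8]
grip_width: 0.0873
t 24.5 pos [ 0.5293 -0.4769  0.226 ] yaw -0.08 z [-0.0029  0.0043 -1.    ] F [ 1.1366  0.4613 -0.8366] w 0.08734698217978708
spatula tip 0.87 [ 0.532  -0.392  -0.0025]
spatula mask 0.87 rect [ 529.1 -369.6] [ 44.2 180.8] 9.2 line ang -81.353096 [ 525.4758 -349.7158]
```

View pics/w12.png

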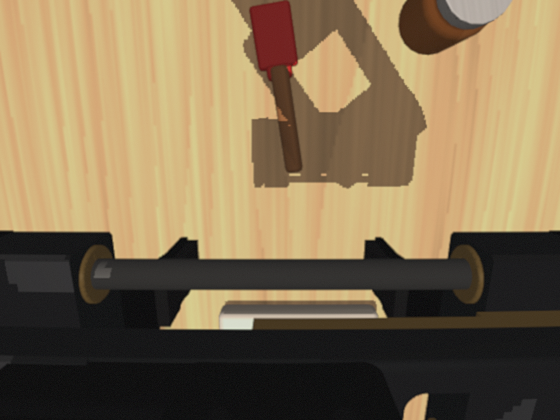

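```bash
python3 -m creep '{"dp":[[0.1,-1.5,1],[0.1,-2.5,2],[0.1,-2.5,2],[0,-2.2,1],[0,0,1],[0,0,1],[0,0,0],[0,0,0]],"turn":[[0,0,0],[0,0,0],[0,0,0],[0,0,0],[0,0,-4.5],[0,0,-4.6],[0,0,0],[0,0,0]]}' -0.2
python3 st.py .5322 -.3894 .004
python3 sp.py wrist w13 spatula
```

```text
time: 25.45
position: [0.5335, -0.3895, 0.1493]
tool_rot: [0.997, 0.079, -0.0, -0.0]
ft_force: [0.7, -0.7, 0.2]
grip_width: 0.0525
t 25.45 pos [ 0.5335 -0.3895  0.1493] yaw 9.04 z [-0.0001  0.0002 -1.    ] F [ 0.7053 -0.6982  0.2197] w 0.05245249952292277
to go tool cm [-0.1228 -0.0244 14.5308]
spatula tip 0.86 [ 0.5326 -0.3909  0.0005]
spatula mask 0.61 rect [ 527.2 -363.9] [ 43.6 168.4] 8.3 line ang -81.18233 [ 524.5048 -343.403 ]
```

View pics/w13.png

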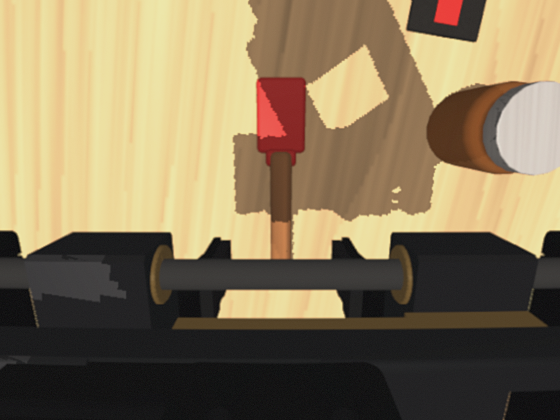

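```bash
python3 -m creep '{"dp":[[-0.12,0,1.5],[0,0,3],[0,0,3.5],[0,0,2.5],[0,0,1.8],[0,0,1.2],[0,0,0.7],[0,0,0.2],[0,0,0],[0,0,0]],"turn":[[0,0,0],[0,0,0],[0,0,0],[0,0,0],[0,0,0],[0,0,0],[0,0,0],[0,0,0],[0,0,0],[0,0,0]]}'
python3 st.py .5322 -.3894 .004
```

```text
time: 26.6
position: [0.5327, -0.3912, 0.006]
tool_rot: [0.997, 0.079, 0.001, 0.001]
ft_force: [0.3, -0.7, 0.5]
grip_width: 0.0523
t 26.6 pos [ 0.5327 -0.3912  0.006 ] yaw 9.08 z [ 0.0014 -0.0014 -1.    ] F [ 0.3196 -0.7168  0.4729] w 0.05229679347735032
to go tool cm [-0.024  -0.1836  0.2009]
```

```bash
python3 -m creep '{"dp":[[0,-0.15,0.15],[0,0,0],[0,0,0],[0,0,0],[0,0,0],[0,0,0],[0,0,0],[0,0,0]],"turn":[[0,0,0],[0,0,0],[0,0,0],[0,0,0],[0,0,0],[0,0,0],[0,0,0],[0,0,0]]}' 1 15
python3 st.py
python3 -m creep '{"dp":[[0,0,-0.5],[0,0,-1.5],[0,0,-3],[0,0,-3],[0,0,-3],[0,0,-1],[0,0,0],[0,0,0]],"turn":[[0,0,0],[0,0,0],[0,0,0],[0,0,0],[0,0,0],[0,0,0],[0,0,0],[0,0,0]]}'
python3 st.py
python3 sp.py top t14 spatula_pad; python3 sp.py wrist w14 spatula
```

```text
time: 27.4
position: [0.532, -0.3892, 0.0035]
tool_rot: [0.997, 0.079, 0.0, 0.0]
ft_force: [0.8, 1.2, 0.7]
grip_width: 0.0198
t 27.4 pos [ 0.532  -0.3892  0.0035] yaw 9.08 z [ 0.0002 -0.0001 -1.    ] F [0.7852 1.1989 0.6715] w 0.019809736628613333
time: 28.2
position: [0.5313, -0.3885, 0.1228]
tool_rot: [0.997, 0.079, -0.001, -0.001]
ft_force: [0.7, 0.3, -1.1]
grip_width: 0.0198
t 28.2 pos [ 0.5313 -0.3885  0.1228] yaw 9.09 z [-0.0011  0.0011 -1.    ] F [ 0.7277  0.3426 -1.0654] w 0.01975074174081552
spatula_pad tip 0.63 [ 0.6414 -0.1285  0.0021]
spatula_pad tip 0.6 [0.3794 0.2774 0.0002]
spatula_pad mask 0.8 rect [ 644.  -124.4] [200.1  66.4] 89.9 line ang -89.05204 [ 644.295 -124.382]
spatula tip 0.79 [ 0.5308 -0.3887  0.1151]
spatula mask 0.69 rect [ 525.8 -370. ] [ 78.4 249.4] 8.7 line ang -81.16498 [ 520.3579 -330.6085]
```

View pics/w14.png

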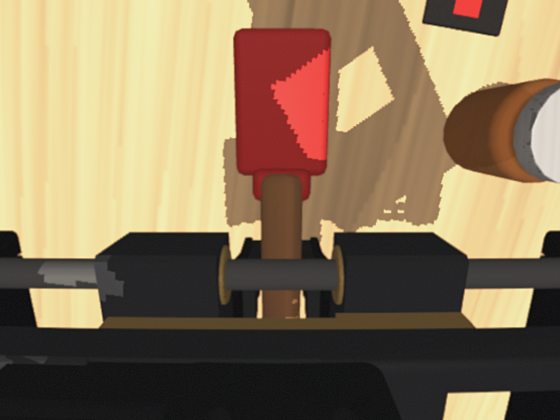

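```bash
python3 -m creep '{"dp":[[0,0,-2],[0,0,-3],[0,0,-2],[0.4,-2,0],[0.6,-3,0],[0.6,-3,0],[0.6,-3,0],[0.4,-2,0],[0.2,-1,0],[0,0,0],[0,0,0]],"turn":[[0,0,4.5],[0,0,4.6],[0,0,0],[0,0,0],[0,0,0],[0,0,0],[0,0,0],[0,0,0],[0,0,0],[0,0,0],[0,0,0]]}'
python3 st.py
python3 sp.py wrist w15 spatula_pad;python3 sp.py scene s15 spatula_pad
```

```text
time: 29.6
position: [0.5598, -0.2492, 0.1929]
tool_rot: [1.0, 0.0, -0.0, 0.0]
ft_force: [-0.4, 0.5, -0.9]
grip_width: 0.0198
t 29.6 pos [ 0.5598 -0.2492  0.1929] yaw 0.01 z [-0.0007 -0.0001 -1.    ] F [-0.3828  0.4933 -0.8565] w 0.019760369781559282
spatula_pad tip 0.85 [ 0.6441 -0.125  -0.0012]
spatula_pad mask 0.9 rect [ 644.3 -143.1] [ 63.8 160.9] 0.9 line ang -89.0108 [ 643.8676 -139.1503]
spatula_pad tip 0.78 [ 0.647  -0.1305  0.0002]
spatula_pad mask 0.85 rect [ 650.3 -126.1] [ 64.5 197.6] 1.2 line ang -88.79233 [ 650.1873 -123.7571]
```

View pics/w15.png

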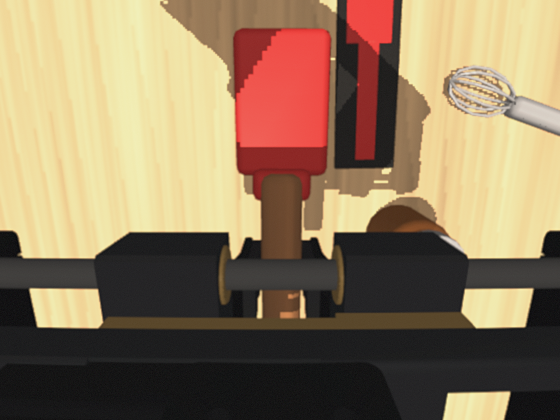

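```bash
python3 - <<'E'
from h import *
np.set_printoptions(precision=4,suppress=True)
k=cal('wrist'); p=robot.get_obs()['position']
print(px2w('wrist',[[282,29],[234.5,60],[329.5,60],[235.5,140],[328,140]],p[2]-.0035+.0095,k)-p)
print(px2w('wrist',[[263,205],[301,205]],p[2]-.0035+.015,k)-p)
E
python3 st.py .6443 -.144 .19
```

```text
[[-0.0006  0.1084  0.006 ]
 [-0.0216  0.0957  0.006 ]
 [ 0.0205  0.0957  0.006 ]
 [-0.0223  0.0608  0.006 ]
 [ 0.0209  0.0608  0.006 ]]
[[-0.0095  0.031   0.0115]
 [ 0.0084  0.031   0.0115]]
t 29.9 pos [ 0.5598 -0.25    0.1934] yaw -0.09 z [ 0.0001 -0.0002 -1.    ] F [-0.5463  1.0584 -0.9641] w 0.019946611996128974
to go tool cm [  8.4379 -10.6177   0.3389]
```

```bash
python3 -m creep '{"dp":[[0.9,-1.1,0],[1.7,-2.1,0],[2,-2.5,0],[2,-2.5,0],[1.2,-1.6,0],[0.68,-0.92,0],[0,0,0],[0,0,2],[0,0,3],[0,0,3],[0,0,2],[0,0,1],[0,0,0],[0,0,0]],"turn":[[0,0,0],[0,0,0],[0,0,0],[0,0,0],[0,0,0],[0,0,0],[0,0,-0.95],[0,0,0],[0,0,0],[0,0,0],[0,0,0],[0,0,0],[0,0,0],[0,0,0]]}'
python3 st.py .6446 -.1428 .009
python3 -c "
from h import *
snap('wrist','w16')
im=robot.camera('scene');cv2.imwrite('pics/s16.png',cv2.resize(im[150:290,120:320,::-1],None,fx=4,fy=4))"
```

```text
time: 31.3
position: [0.6453, -0.1427, 0.0843]
tool_rot: [1.0, 0.008, 0.001, 0.0]
ft_force: [-0.2, -0.4, -0.0]
grip_width: 0.02
t 31.3 pos [ 0.6453 -0.1427  0.0843] yaw 0.91 z [ 0.0013 -0.0007 -1.    ] F [-0.1702 -0.4364 -0.0483] w 0.01999597339057741
to go tool cm [-0.0747  0.0029  7.5259]
```

View pics/w16.png

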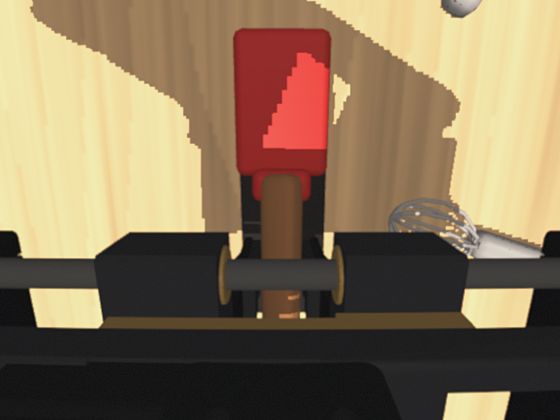

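View pics/s16.png

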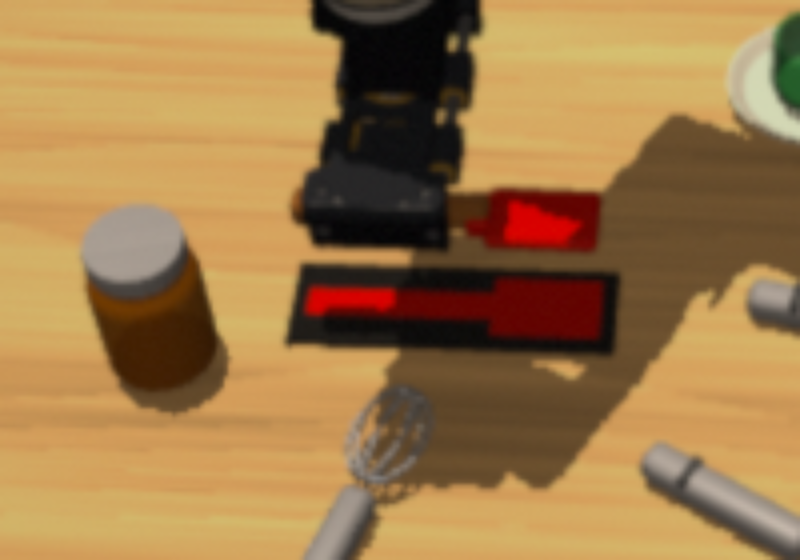

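```bash
python3 -m creep '{"dp":[[-0.07,0,1],[0,0,2],[0,0,2],[0,0,1.2],[0,0,0.6],[0,0,0.2],[0,0,0],[0,0,0]],"turn":[[0,0,0],[0,0,0],[0,0,0],[0,0,0],[0,0,0],[0,0,0],[0,0,0],[0,0,0]]}'
python3 st.py .6446 -.1428 .009
python3 -c "
from h import *
snap('wrist','w17')
im=robot.camera('scene');cv2.imwrite('pics/s17.png',cv2.resize(im[180:260,170:300,::-1],None,fx=6,fy=6))"
```

```text
time: 32.2
position: [0.6447, -0.1422, 0.0143]
tool_rot: [1.0, 0.008, 0.001, 0.0]
ft_force: [0.1, -0.3, -0.8]
grip_width: 0.02
t 32.2 pos [ 0.6447 -0.1422  0.0143] yaw 0.94 z [ 0.0016 -0.0007 -1.    ] F [ 0.1213 -0.3338 -0.8156] w 0.02002346828699033
to go tool cm [-0.0162  0.0623  0.5296]
```

View pics/w17.png

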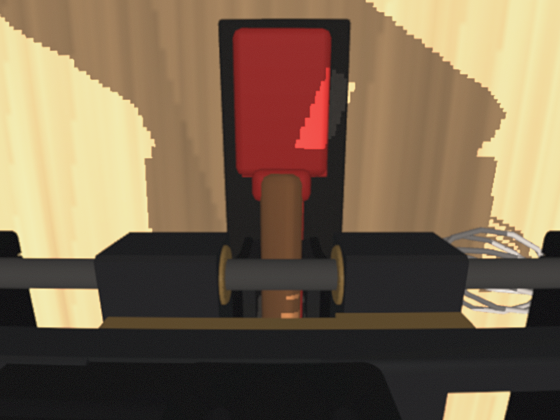

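View pics/s17.png

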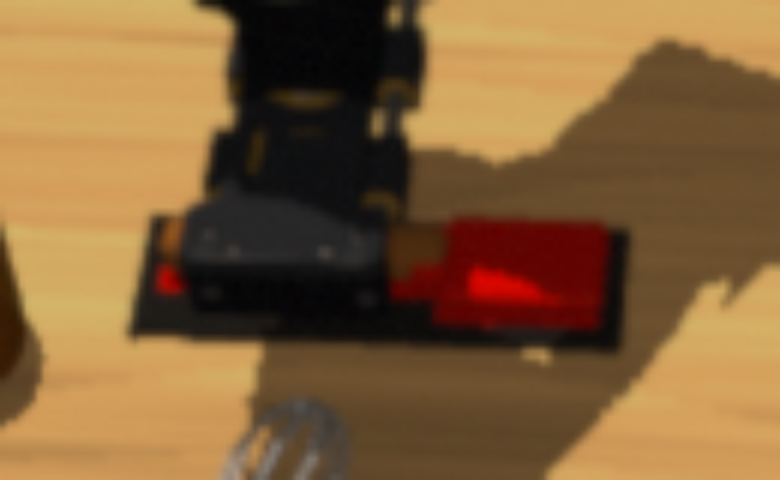

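Run:
```python
from h import *
np.set_printoptions(precision=4,suppress=True)
k=cal('wrist'); im=robot.camera('wrist'); p=robot.get_obs()['position']; print(p)
v=cv2.cvtColor(im[:200,200:370],cv2.COLOR_RGB2BGR); cv2.imwrite('pics/w18.png',cv2.resize(v,None,fx=3,fy=3,interpolation=cv2.INTER_CUBIC))
P=px2w('wrist',[[219,19.5],[350,19.5],[221,60],[348.8,60],[225.5,170],[344,170]],.005,k); print('pad',P)
print('mid',(P[0::2]+P[1::2])/2)
S=px2w('wrist',[[282,29],[234.5,60],[329.5,60],[235.5,140],[328,140]],.0095+p[2]-.0035,k);print('sp',S[0],(S[1]+S[2])/2,(S[3]+S[4])/2)
```

```text
[ 0.6446 -0.1421  0.0142]
pad [[ 0.6121 -0.0259  0.005 ]
 [ 0.6744 -0.0248  0.005 ]
 [ 0.6127 -0.0441  0.005 ]
 [ 0.6749 -0.0429  0.005 ]
 [ 0.6138 -0.0977  0.005 ]
 [ 0.6758 -0.0967  0.005 ]]
mid [[ 0.6433 -0.0254  0.005 ]
 [ 0.6438 -0.0435  0.005 ]
 [ 0.6448 -0.0972  0.005 ]]
sp [ 0.6422 -0.0338  0.0202] [ 0.6424 -0.0465  0.0202] [ 0.6429 -0.0814  0.0202]
```

View pics/w18.png

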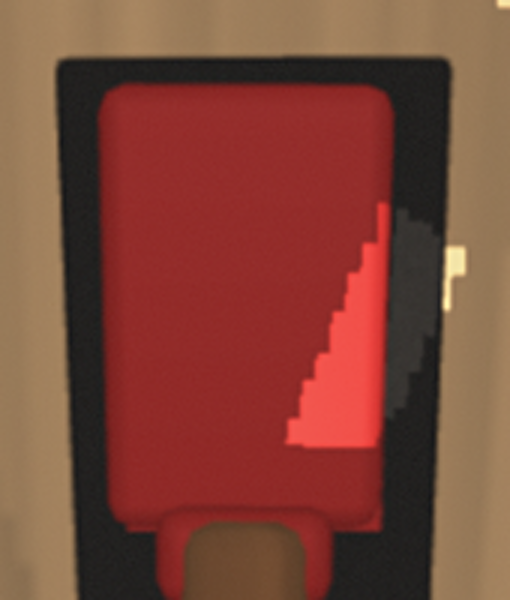

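```bash
python3 -m creep '{"dp":[[0.14,0.12,0],[0,0,0.2],[0,0,0.2],[0,0,0.1],[0,0,0.05],[0,0,0]],"turn":[[0,0,0],[0,0,0],[0,0,0],[0,0,0],[0,0,0],[0,0,0]]}'
python3 st.py .6458 -.1433 .0085
```

```text
time: 32.95
position: [0.6453, -0.1431, 0.0085]
tool_rot: [1.0, 0.008, -0.0, -0.0]
ft_force: [-1.8, 0.5, 5.3]
grip_width: 0.0202
t 32.95 pos [ 0.6453 -0.1431  0.0085] yaw 0.94 z [-0.0004  0.0001 -1.    ] F [-1.8246  0.4637  5.2831] w 0.020204448821272526
to go tool cm [ 0.0494  0.0242 -0.0002]
```

Contact (5 N upward). Release, partly open, and lift.

```bash
python3 -m creep '{"dp":[[0,0,0],[0,0,0],[0,0,0],[0,0,0],[0,0,0]],"turn":[[0,0,0],[0,0,0],[0,0,0],[0,0,0],[0,0,0]]}' 0.1
python3 -m creep '{"dp":[[0,0,-1],[0,0,-2],[0,0,-3],[0,0,-4],[0,0,-4],[0,0,-3],[0,0,-1],[0,0,0],[0,0,0]],"turn":[[0,0,0],[0,0,0],[0,0,0],[0,0,0],[0,0,0],[0,0,0],[0,0,0],[0,0,0],[0,0,0]]}'
python3 st.py
python3 -m creep '{"dp":[[0,1,0],[0,3,0],[0,4,0],[0,2,0],[0,0,0],[0,0,0]],"turn":[[0,0,0],[0,0,0],[0,0,0],[0,0,0],[0,0,0],[0,0,0]]}'
python3 sp.py wrist w19 spatula_pad spatula
```

```text
time: 33.45
position: [0.6455, -0.1431, 0.0077]
tool_rot: [1.0, 0.008, -0.0, -0.0]
ft_force: [-0.3, -0.1, 0.1]
grip_width: 0.0389
time: 34.35
position: [0.6444, -0.1427, 0.1866]
tool_rot: [1.0, 0.008, -0.001, -0.001]
ft_force: [-1.1, -0.5, -0.4]
grip_width: 0.0393
t 34.35 pos [ 0.6444 -0.1427  0.1866] yaw 0.93 z [-0.0025  0.001  -1.    ] F [-1.1333 -0.4532 -0.3585] w 0.0393235331125077
time: 34.95
position: [0.6463, -0.2428, 0.1866]
tool_rot: [1.0, 0.007, -0.001, -0.001]
ft_force: [0.6, 0.5, 0.4]
grip_width: 0.0392
spatula_pad tip 0.82 [ 0.6431 -0.1254 -0.0017]
spatula_pad mask 0.75 rect [ 644.7 -141.4] [ 63.8 165.9] 1.0 line ang 89.96743 [ 646.2281 -149.58  ]
spatula tip 0.59 [ 0.6439 -0.1424  0.0039]
spatula mask 0.81 rect [ 643.8 -136.2] [ 44.6 155.7] 0.2 line ang -89.52002 [ 643.3343 -118.7849]
```

View pics/w19.png

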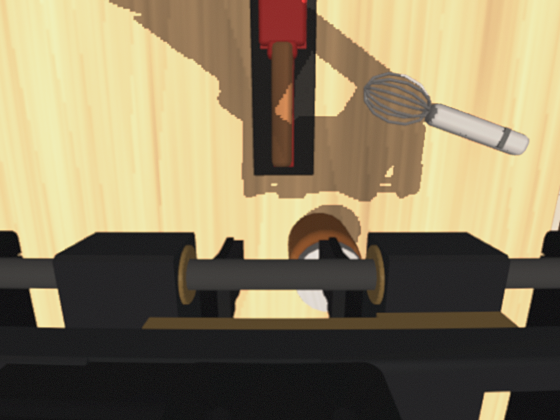

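Run:
```python
from h import *
np.set_printoptions(precision=4,suppress=True)
k=cal('wrist'); im=robot.camera('wrist'); print(robot.get_obs()['position'])
v=cv2.cvtColor(im[0:190,220:345],cv2.COLOR_RGB2BGR); a=cv2.resize(v,None,fx=3,fy=3,interpolation=cv2.INTER_CUBIC)
im2=robot.camera('top'); b=cv2.resize(cv2.cvtColor(im2[170:215,280:380],cv2.COLOR_RGB2BGR),None,fx=4,fy=4,interpolation=cv2.INTER_CUBIC)
c=np.zeros((570,790,3),np.uint8); c[:570,:375]=a[:570]; c[:180,385:785]=b
cv2.imwrite('pics/w20.png',c)
```

```text
[ 0.6472 -0.2418  0.1881]
```

View pics/w20.png

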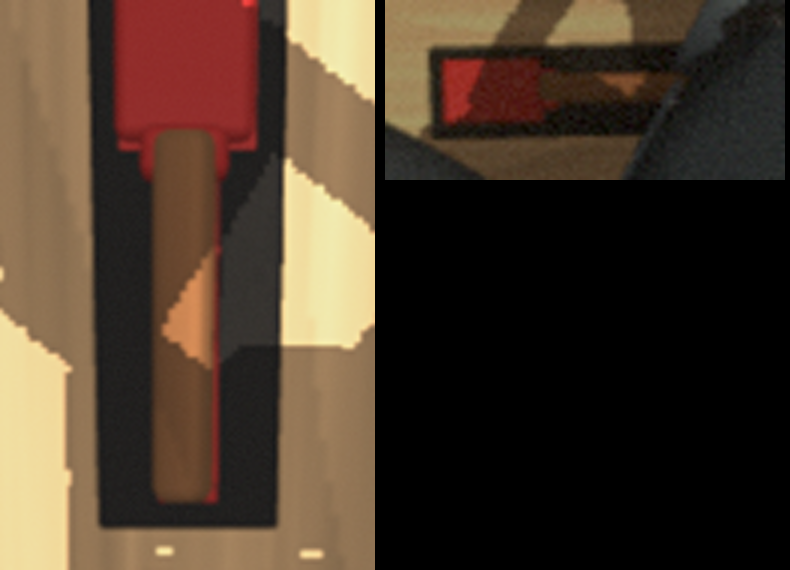

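```bash
python3 -m creep '{"dp":[[0,-1.5,-0.5],[0,-3,-1],[0,-4,-1],[0,-4,-1],[0,-4,0],[0,-4,0],[0,-3.5,0],[0,-2.5,0],[0,-1.5,0],[0,0,0],[0,0,0]],"turn":[[0,0,0],[0,0,0],[0,0,0],[0,0,0],[0,0,0],[0,0,0],[0,0,0],[0,0,0],[0,0,0],[0,0,0],[0,0,0]]}' -0.1
python3 st.py
python3 sp.py wrist w21 whisk
python3 - <<'E'
from h import *
im=robot.camera('top'); cv2.imwrite('pics/t21.png',cv2.resize(im[80:280,180:400,::-1],None,fx=2.9,fy=2.9,interpolation=cv2.INTER_CUBIC))
E
```

```text
time: 36.4
position: [0.6426, 0.0366, 0.2232]
tool_rot: [1.0, 0.008, 0.0, 0.0]
ft_force: [-0.0, 0.1, -0.1]
grip_width: 0.048
t 36.4 pos [0.6426 0.0366 0.2232] yaw 0.97 z [ 0.0003 -0.0008 -1.    ] F [-0.0172  0.0665 -0.0639] w 0.048024973124108444
whisk tip 0.71 [ 0.7927  0.0607 -0.0012]
whisk tip 0.68 [ 0.647   0.122  -0.0009]
whisk mask 0.62 rect [808.   75.5] [185.4  48.5] 62.5 line ang 57.796886 [802.1956  76.8095]
whisk mask 0.58 rect [655.3 143.2] [182.9  48.3] 84.0 line ang 78.04253 [650.3851 145.0449]
```

View pics/w21.png

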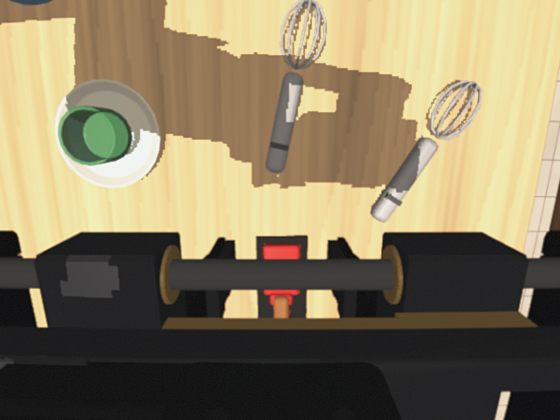

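View pics/t21.png

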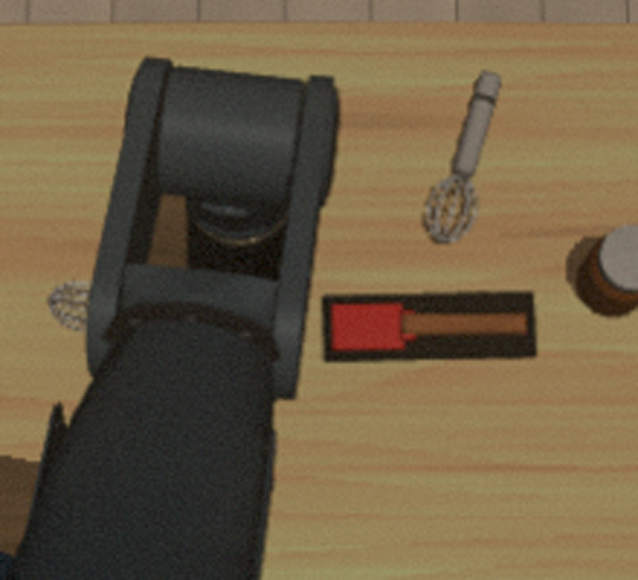

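Run:
```python
from h import *
np.set_printoptions(precision=4,suppress=True)
k=cal('wrist'); im=robot.camera('wrist')
cv2.imwrite('pics/w22.png',cv2.resize(im[0:185,230:370,::-1],None,fx=3.2,fy=3.2,interpolation=cv2.INTER_CUBIC))
for d in robot.masks_of('whisk','wrist'):
    ys,xs=np.nonzero(d['pixels'])
    if abs(xs.mean()-290)>25: continue
    mid=np.array([[xs[ys==y].mean(),y,np.ptp(xs[ys==y])+1] for y in range(ys.min(),ys.max()+1) if (ys==y).any()])
    print(ys.min(),ys.max(), mid[::8])
    m=mid[(mid[:,1]>82)&(mid[:,1]<164)]
    w=px2w('wrist',m[:,:2],.011,k)[:,:2]; l=cv2.fitLine(w.astype(np.float32),2,0,.0001,.01).ravel(); print(l,np.degrees(np.arctan2(l[1],l[0])))
    print('ends',px2w('wrist',[mid[-1,:2],mid[0,:2]],.011,k))
```

```text
0 171 [[306.       0.      23.    ]
 [303.9655   8.      36.    ]
 [305.4167  16.      41.    ]
 [303.8333  24.      30.    ]
 [300.      32.      38.    ]
 [296.5385  40.      44.    ]
 [294.      48.      33.    ]
 [298.7917  56.      34.    ]
 [298.      64.      21.    ]
 [291.      74.      17.    ]
 [291.      82.      21.    ]
 [289.5     90.      20.    ]
 [287.5     98.      20.    ]
 [285.5    106.      20.    ]
 [284.5    114.      20.    ]
 [283.     122.      21.    ]
 [281.5    130.      20.    ]
 [280.     138.      19.    ]
 [278.     146.      21.    ]
 [276.5    154.      22.    ]
 [274.5    162.      22.    ]
 [275.     170.      13.    ]]
[0.1905 0.9817 0.6424 0.1072] 79.01525
ends [[0.635  0.0543 0.011 ]
 [0.6642 0.2309 0.011 ]]
```

View pics/w22.png

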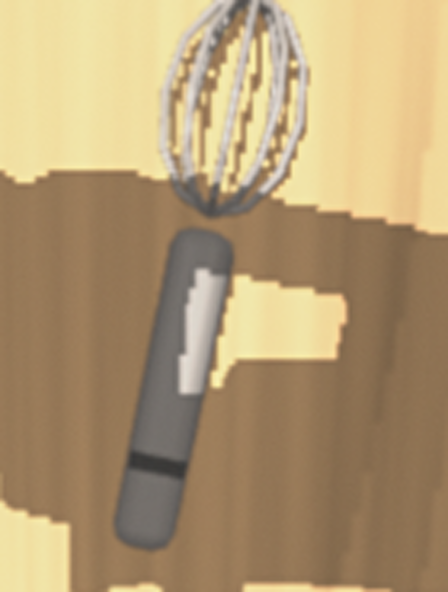

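```bash
python3 -m creep '{"dp":[[0.1,-1.3,1],[0.2,-2.5,2],[0.2,-2.5,2],[0.2,-2.5,1],[0.1,-1.5,1],[0,0,0],[0,0,0],[0,0,0],[0,0,0]],"turn":[[0,0,0],[0,0,0],[0,0,0],[0,0,0],[0,0,0],[0,0,6],[0,0,6],[0,0,0],[0,0,0]]}'
python3 st.py .6489 .1397 .004
python3 - <<'E'
from h import *
k=cal('wrist'); im=robot.camera('wrist'); v=cv2.cvtColor(im,cv2.COLOR_RGB2BGR)
o=np.array([.6457,.123]);d=np.array([.1905,.9817]);n=np.array([d[1],-d[0]])
for (a,b,w,z) in [(-.07,.038,.011,.011),(.042,.108,.022,.02)]:
    p=np.array([o+d*s+n*t for s,t in [(a,-w),(b,-w),(b,w),(a,w)]]); 
    cv2.polylines(v,[w2px('wrist',np.c_[p,[z]*4],k).round().astype(int)],True,(0,0,255),1)
cv2.imwrite('pics/w23.png',v)
E
```

```text
time: 37.6
position: [0.6489, 0.14, 0.1527]
tool_rot: [0.995, -0.095, -0.0, 0.0]
ft_force: [0.2, -0.6, 0.5]
grip_width: 0.0481
t 37.6 pos [0.6489 0.14   0.1527] yaw -10.94 z [-0.     -0.0001 -1.    ] F [ 0.2129 -0.6144  0.5165] w 0.048105662627086605
to go tool cm [ 0.0078  0.0328 14.8743]
```

View pics/w23.png

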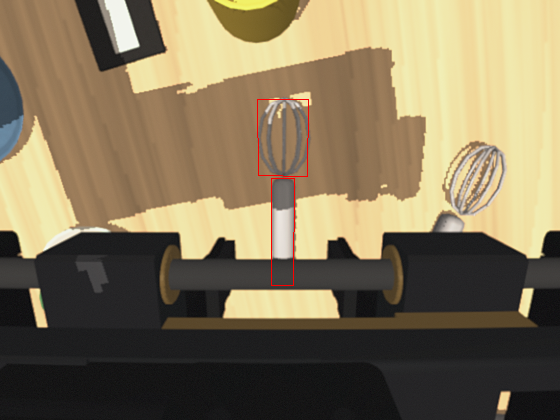

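```bash
python3 -m creep '{"dp":[[0.05,0.03,1.5],[0,0,3],[0,0,3.5],[0,0,2.7],[0,0,1.8],[0,0,1.2],[0,0,0.7],[0,0,0.3],[0,0,0],[0,0,0]],"turn":[[0,0,0],[0,0,0],[0,0,0],[0,0,0],[0,0,0],[0,0,0],[0,0,0],[0,0,0],[0,0,0],[0,0,0]]}'
python3 st.py .6492 .1397 .004
python3 -m creep '{"dp":[[0,0,0],[0,0,0],[0,0,0],[0,0,0],[0,0,0],[0,0,0],[0,0,0]],"turn":[[0,0,0],[0,0,0],[0,0,0],[0,0,0],[0,0,0],[0,0,0],[0,0,0]]}' 1 25
python3 st.py
```

```text
time: 38.65
position: [0.6501, 0.1396, 0.0069]
tool_rot: [0.995, -0.096, 0.001, -0.0]
ft_force: [0.7, 0.6, 0.5]
grip_width: 0.0477
t 38.65 pos [0.6501 0.1396 0.0069] yaw -11.06 z [ 0.0019  0.0001 -1.    ] F [0.6533 0.587  0.5251] w 0.0476650851086412
to go tool cm [-0.0892  0.0101  0.2908]
time: 39.35
position: [0.6496, 0.1396, 0.0062]
tool_rot: [0.995, -0.096, 0.0, -0.0]
ft_force: [0.0, 0.4, 2.1]
grip_width: 0.0219
t 39.35 pos [0.6496 0.1396 0.0062] yaw -11.06 z [ 0.0007  0.     -1.    ] F [0.0383 0.3643 2.1455] w 0.02192997866241056
```

```bash
python3 -m creep '{"dp":[[0,0,-0.5],[0,0,-1.5],[0,0,-3],[0,0,-4],[0,0,-4],[0,0,-4],[0,0,-3],[0,0,-1],[-0.7,-2,0],[-1.2,-3,0],[-1.3,-3.5,0],[-1.2,-3,0],[-0.6,-1.5,0],[0,0,0],[0,0,0]],"turn":[[0,0,0],[0,0,0],[0,0,0],[0,0,0],[0,0,0],[0,0,-5],[0,0,-6],[0,0,0],[0,0,0],[0,0,0],[0,0,0],[0,0,0],[0,0,0],[0,0,0],[0,0,0]]}'
python3 st.py
python3 sp.py wrist w24 whisk_pad; python3 sp.py top t24 whisk_pad;  python3 sp.py scene s24 whisk_pad mug; python3 wm.py top mug:.085
```

```text
time: 40.85
position: [0.5996, 0.2688, 0.2155]
tool_rot: [1.0, -0.001, -0.0, 0.001]
ft_force: [0.8, -0.8, -0.5]
grip_width: 0.0219
t 40.85 pos [0.5996 0.2688 0.2155] yaw -0.09 z [-0.0003 -0.0013 -1.    ] F [ 0.7673 -0.8293 -0.4513] w 0.02185993973087701
whisk_pad tip 0.74 [0.5312 0.386  0.0003]
whisk_pad mask 0.77 rect [536. 376.] [ 63.8 178.3] 4.1 line ang 89.61947 [532.0614 387.8585]
whisk_pad mask 0.58 rect [532.8 303.6] [48.5 35.1] 1.8 line ang -29.972797 [526.3066 299.6662]
whisk_pad tip 0.43 [0.6006 0.2493 0.2114]
whisk_pad mask 0.87 rect [538.9 383.1] [ 65.4 198.2] 3.7 line ang -88.44292 [537.3209 388.9354]
whisk_pad mask 0.74 rect [449.4  90. ] [107.8 115.8] 0.4 line ang 87.77536 [455.0589  90.0206]
mug tip 0.59 [0.6541 0.3194 0.0025]
mug mask 0.61 rect [626.4 328.4] [141.8 109.8] 9.0 line ang -10.403468 [631.8145 331.2219]
mug tip 0.54 [ 0.6646  0.3176 -0.0034]
```

View pics/w24.png

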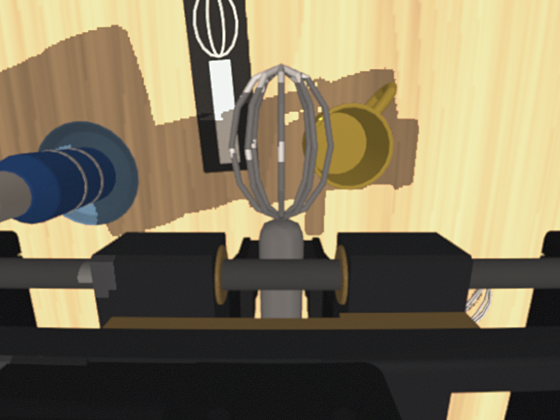

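View pics/s24.png

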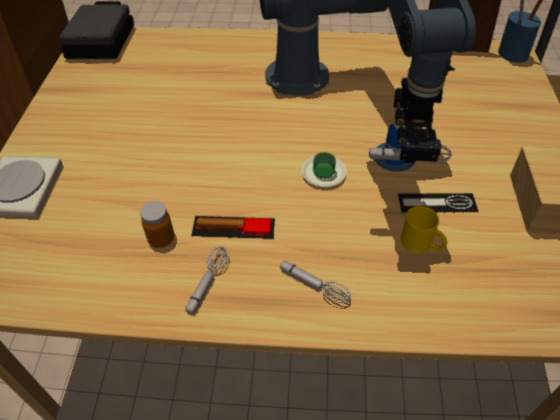

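Run:
```python
from h import *
np.set_printoptions(precision=4,suppress=True)
k=cal('wrist'); p=robot.get_obs()['position']; print(p)
print('balloon tip rel',px2w('wrist',[[282,66]],.229,k)-p,'neck',px2w('wrist',[[282,222]],.2155+.01,k)-p)
print('handle',px2w('wrist',[[394,84],[385,85],[397,100],[370,105]],.06,k),'rim',px2w('wrist',[[303,145],[392,140],[340,188],[345,107]],.085,k))
print('pad near corners',px2w('wrist',[[205,171.5],[256,167]],.005,k))
print('pad edges',px2w('wrist',[[191,60],[244,60],[203,150]],.005,k))
```

```text
[0.5994 0.2697 0.216 ]
balloon tip rel [[-0.0006  0.0919  0.013 ]] neck [[-0.0006  0.022   0.0095]]
handle [[0.7022 0.376  0.06  ]
 [0.6939 0.3751 0.06  ]
 [0.706  0.362  0.06  ]
 [0.6811 0.3573 0.06  ]] rim [[0.6177 0.3217 0.085 ]
 [0.6958 0.3262 0.085 ]
 [0.6518 0.2835 0.085 ]
 [0.6532 0.3539 0.085 ]]
pad near corners [[0.5117 0.2884 0.005 ]
 [0.57   0.2934 0.005 ]]
pad edges [[0.5029 0.4071 0.005 ]
 [0.5592 0.4068 0.005 ]
 [0.5107 0.3126 0.005 ]]
```

```bash
python3 -m creep '{"dp":[[-0.7,-1.2,0],[-1.3,-2.4,0],[-1.6,-2.7,0],[-1.6,-2.7,0],[-0.9,-1.5,0],[-0.4,-0.8,0],[0,0,0],[0,0,2],[0,0,4],[0,0,4],[0,0,3],[0,0,1.5],[0,0,0],[0,0,0]],"turn":[[0,0,0],[0,0,0],[0,0,0],[0,0,0],[0,0,0],[0,0,0],[0,0,-4.1],[0,0,0],[0,0,0],[0,0,0],[0,0,0],[0,0,0],[0,0,0],[0,0,0]]}'
python3 st.py .5342 .383 .0112
python3 - <<'E'
from h import *
im=snap('wrist','w25')
im=robot.camera('scene');cv2.imwrite('pics/s25.png',cv2.resize(im[110:270,360:510,::-1],None,fx=4,fy=3.7))
E
```

```text
time: 42.95
position: [0.5358, 0.383, 0.0719]
tool_rot: [0.999, 0.035, 0.001, -0.0]
ft_force: [-0.4, -0.2, -0.9]
grip_width: 0.0218
t 42.95 pos [0.5358 0.383  0.0719] yaw 4.02 z [ 0.0019  0.0007 -1.    ] F [-0.4188 -0.174  -0.8849] w 0.02183943607801635
to go tool cm [-0.1661 -0.0112  6.0703]
```

View pics/w25.png

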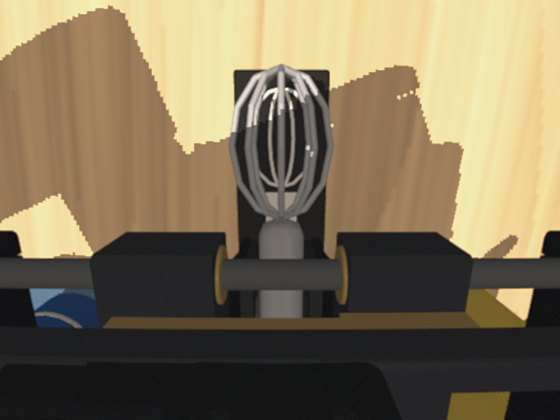

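View pics/s25.png

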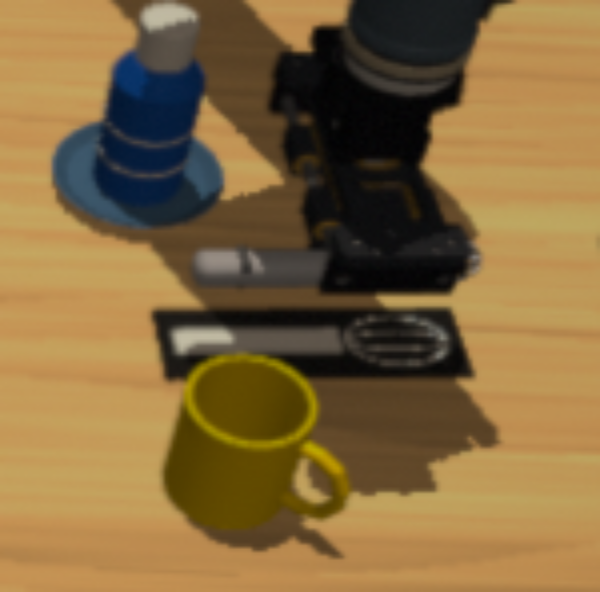

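```bash
python3 - <<'E'
from h import *
np.set_printoptions(precision=4,suppress=True)
k=cal('wrist'); im=robot.camera('wrist'); p=robot.get_obs()['position']; print(p)
cv2.imwrite('pics/w26.png',cv2.resize(im[55:245,210:350,::-1],None,fx=3.1,fy=3.1,interpolation=cv2.INTER_CUBIC))
E
python3 st.py .5342 .383 .0112
```

```text
[0.5361 0.3834 0.0731]
t 43.1 pos [0.5361 0.3834 0.0731] yaw 4.03 z [ 0.0038  0.0018 -1.    ] F [ 0.1606  0.3572 -0.6335] w 0.02174434537290003
to go tool cm [-0.2181  0.0369  6.1933]
```

View pics/w26.png

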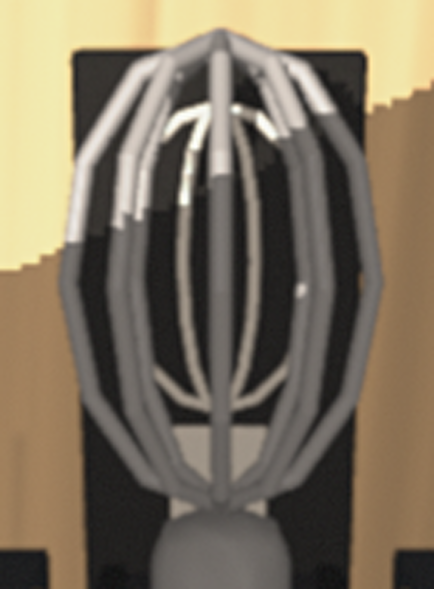

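```bash
python3 - <<'E'
from h import *
np.set_printoptions(precision=4,suppress=True)
k=cal('wrist'); im=robot.camera('wrist'); p=robot.get_obs()['position']
def f(x,y): return [210+x/3.1,55+y/3.1]
P=px2w('wrist',[f(219,50),f(219,500),f(74,60),f(364,60),f(217.5,425),f(215,108)],.005,k); print(p,P)
d=P[0]-P[1];print(np.degrees(np.arctan2(d[1],d[0])))
u=np.array([-.0703,.9975,0]); c=P[0]-.1*u; print('centre',c,'origin',c-.02*u,'TCP',c-.02*u+.0165*u)
E
python3 st.py
```

```text
[0.5359 0.3833 0.073 ] [[0.5277 0.4862 0.005 ]
 [0.5348 0.3876 0.005 ]
 [0.4971 0.4821 0.005 ]
 [0.5587 0.4865 0.005 ]
 [0.5332 0.4054 0.005 ]
 [0.5277 0.4744 0.005 ]]
94.07520306158521
centre [0.5348 0.3865 0.005 ] origin [0.5362 0.3665 0.005 ] TCP [0.535 0.383 0.005]
t 43.15 pos [0.5359 0.3833 0.073 ] yaw 4.03 z [ 0.0034  0.0016 -1.    ] F [ 0.6537 -0.1461 -1.5035] w 0.021565091986501545
```

```bash
python3 -m creep '{"dp":[[0,0,0.8],[0,0,1.6],[0,0,1.5],[0,0,1],[0,0,0.5],[0,0,0.2],[0,0,0],[0,0,0]],"turn":[[0,0,0],[0,0,0],[0,0,0],[0,0,0],[0,0,0],[0,0,0],[0,0,0],[0,0,0]]}'
python3 st.py .5356 .383 .0112
python3 - <<'E'
from h import *
im=robot.camera('wrist')
cv2.imwrite('pics/w27.png',cv2.resize(im[20:245,200:360,::-1],None,fx=2.6,fy=2.6,interpolation=cv2.INTER_CUBIC))
im=robot.camera('scene');cv2.imwrite('pics/s27.png',cv2.resize(im[150:270,380:510,::-1],None,fx=5,fy=4.8))
E
```

```text
time: 43.95
position: [0.535, 0.3829, 0.0153]
tool_rot: [0.999, 0.035, 0.0, -0.0]
ft_force: [0.4, 0.5, -1.4]
grip_width: 0.0217
t 43.95 pos [0.535  0.3829 0.0153] yaw 4.04 z [ 0.0009  0.0004 -1.    ] F [ 0.3945  0.4632 -1.3502] w 0.021650601273359448
to go tool cm [ 0.06   -0.0023  0.4134]
```

View pics/w27.png

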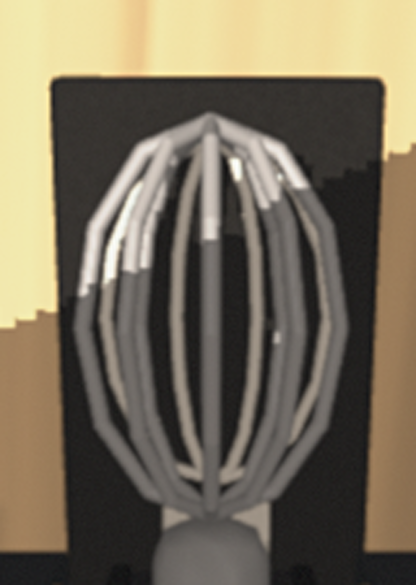

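View pics/s27.png

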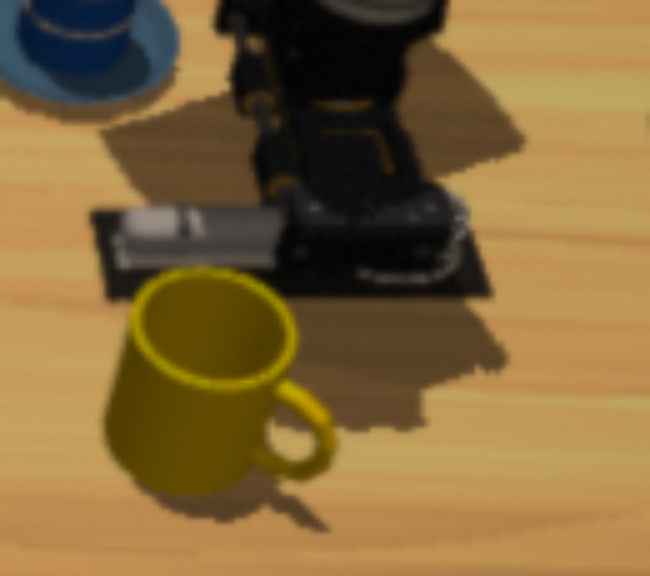

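```bash
python3 -m creep '{"dp":[[0.08,0,0.1],[0,0,0.15],[0,0,0.1],[0,0,0.05],[0,0,0],[0,0,0]],"turn":[[0,0,0],[0,0,0],[0,0,0],[0,0,0],[0,0,0],[0,0,0]]}'
python3 st.py .5356 .383 .0112
```

```text
time: 44.65
position: [0.5353, 0.3828, 0.0112]
tool_rot: [0.999, 0.035, 0.0, 0.0]
ft_force: [-0.9, -0.4, 3.0]
grip_width: 0.0218
t 44.65 pos [0.5353 0.3828 0.0112] yaw 4.04 z [ 0.     -0.0001 -1.    ] F [-0.9462 -0.4279  2.9524] w 0.0217683711369142
to go tool cm [ 0.0277 -0.0225  0.0034]
```

```bash
python3 -m creep '{"dp":[[0,0,0],[0,0,0],[0,0,0],[0,0,0],[0,0,0]],"turn":[[0,0,0],[0,0,0],[0,0,0],[0,0,0],[0,0,0]]}' 0.05
python3 -m creep '{"dp":[[0,0,-0.5],[0,0,-2],[0,0,-3],[0,0,-4],[0,0,-4],[0,0,-3],[0,0,-1],[0,0,0],[0,1,0],[0,3,0],[0,3,0],[0,1,0],[0,0,0],[0,0,0]],"turn":[[0,0,0],[0,0,0],[0,0,0],[0,0,0],[0,0,0],[0,0,0],[0,0,0],[0,0,0],[0,0,0],[0,0,0],[0,0,0],[0,0,0],[0,0,0],[0,0,0]]}'
python3 st.py
python3 - <<'E'
from h import *
snap('wrist','w28')
im=robot.camera('wrist')
cv2.imwrite('pics/w28b.png',cv2.resize(im[0:200,200:360,::-1],None,fx=2.9,fy=2.9,interpolation=cv2.INTER_CUBIC))
E
```

```text
time: 45.15
position: [0.5354, 0.3828, 0.0109]
tool_rot: [0.999, 0.035, -0.0, -0.0]
ft_force: [0.1, -0.0, -0.8]
grip_width: 0.0406
time: 46.55
position: [0.5407, 0.3031, 0.1849]
tool_rot: [0.999, 0.035, -0.001, -0.0]
ft_force: [0.3, -0.6, -0.4]
grip_width: 0.0411
t 46.55 pos [0.5407 0.3031 0.1849] yaw 3.99 z [-0.0017  0.0001 -1.    ] F [ 0.3333 -0.5679 -0.3802] w 0.041102284473181504
```

View pics/w28.png

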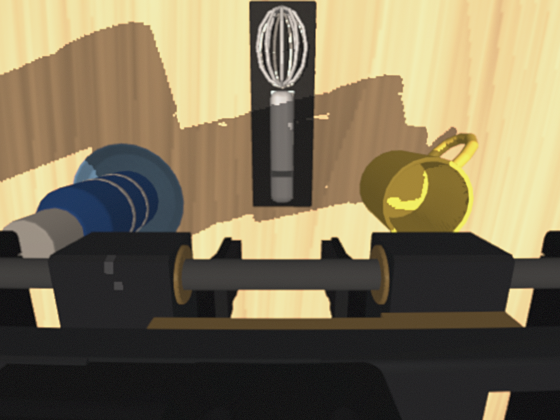

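View pics/w28b.png

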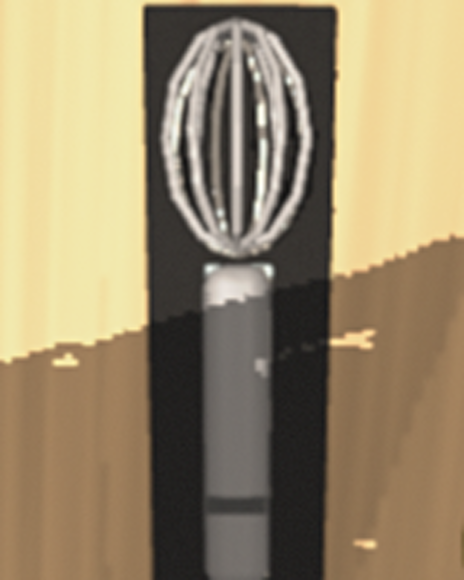

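```bash
python3 -m creep '{"dp":[[0,0,-2],[0,0,-4],[0,0,-4],[0,0,-2],[1,3,0],[1,4,0],[1,4,0],[1,4,0],[1,3,0],[0,0,0],[0,0,0],[0,0,0]],"turn":[[0,0,0],[0,0,0],[0,0,0],[0,0,0],[0,0,0],[0,0,0],[0,0,0],[0,0,0],[0,0,0],[0,0,0],[0,0,0],[0,0,0]]}' 
python3 st.py
python3 - <<'E'
from h import *
im=robot.camera('scene');cv2.imwrite('pics/s29.png',cv2.resize(im[90:320,100:490,::-1],None,fx=2,fy=2,interpolation=cv2.INTER_CUBIC))
im=robot.camera('top');cv2.imwrite('pics/t29.png',cv2.resize(im[90:330,90:450,::-1],None,fx=2.2,fy=2.2,interpolation=cv2.INTER_CUBIC))
E
python3 wm.py scene dispenser:0 ramekin:0 spatula:.01 mug:0 jar:0 blue_saucer:.013 white_saucer:.013 | grep -v "conf"
```

```text
time: 47.85
position: [0.603, 0.1286, 0.3058]
tool_rot: [0.999, 0.036, -0.0, -0.0]
ft_force: [-0.3, -0.0, -0.2]
grip_width: 0.0415
t 47.85 pos [0.603  0.1286 0.3058] yaw 4.14 z [-0.0006  0.0007 -1.    ] F [-0.2827 -0.0112 -0.1675] w 0.04145974185690884
dispenser 0.9 circ [0.2809 0.3029] r 122.66175079345703 ell [0.2879 0.3011] [ 66.7959 257.3791]
dispenser tip 0.94 [0.3809 0.2849 0.0116]
ramekin 0.59 circ [0.412  0.0904] r 51.39948272705078 ell [0.4116 0.0907] [ 63.0617 105.2899]
ramekin tip 0.96 [0.4444 0.0909 0.0075]
spatula 0.91 circ [ 0.6401 -0.1278] r 90.90415954589844 ell [ 0.6431 -0.0998] [ 44.6101 227.0056]
spatula tip 0.6 [ 0.6464 -0.147   0.006 ]
mug 0.63 circ [0.6213 0.3305] r 75.97124481201172 ell [0.625  0.3349] [102.7063 151.6037]
mug tip 0.8 [0.6556 0.3139 0.0042]
jar 0.85 circ [ 0.6467 -0.3202] r 76.72379302978516 ell [ 0.6458 -0.3191] [ 70.4224 158.9479]
jar tip 0.64 [ 0.6808 -0.3024 -0.0002]
blue_saucer 0.82 circ [0.3822 0.2831] r 60.85400390625 ell [0.3812 0.2825] [107.2998 109.7754]
blue_saucer 0.38 circ [0.4256 0.0886] r 51.48899841308594 ell [0.4255 0.0895] [ 62.2323 106.1228]
blue_saucer tip 0.59 [ 0.378   0.2844 -0.0033]
white_saucer 0.69 circ [0.448  0.0914] r 61.16496658325195 ell [0.4493 0.0907] [110.8072 112.8544]
white_saucer tip 0.92 [0.4495 0.0912 0.0004]
```

View pics/s29.png

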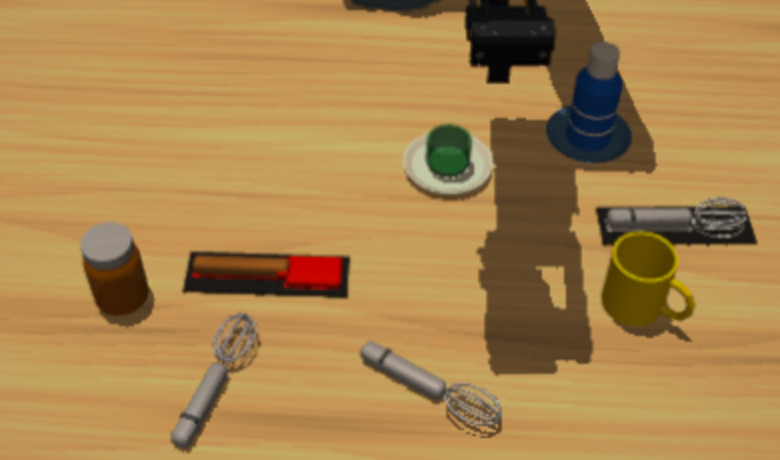

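View pics/t29.png

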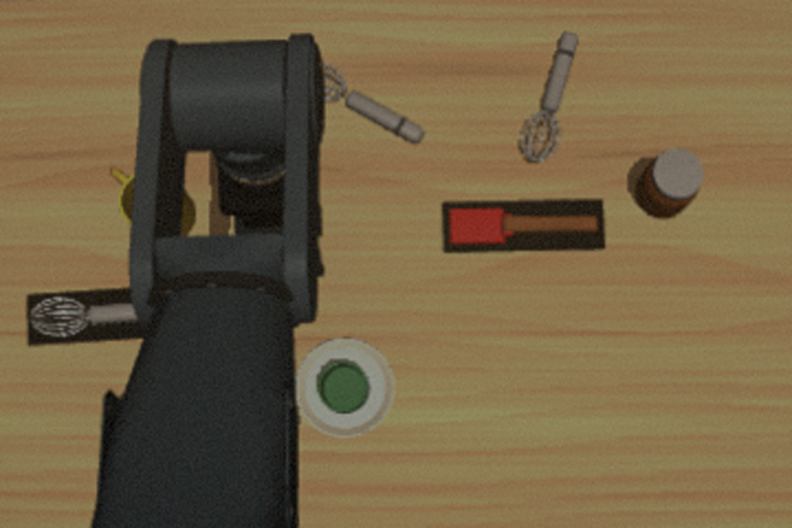

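```bash
python3 -c "
from rig import robot
print(robot.hand_in())"
```

```text
the job is handed in; nothing more can be done
None
```

I finished all four placements in the order asked and handed the job in at about 48 s, within the 115 s limit. The hand-in gives no verdict, so what follows is from my own last checks.

- **Dispenser:** it stands upright in the middle of the blue saucer. The camera estimates for both agree to about 3 mm.
- **Ramekin:** it is right way up in the middle of the white saucer. One last scene-camera estimate put it 5 mm from the saucer's centre, but the close-up and the top view show it centred. I go by those two.
- **Spatula:** it lies on its outline, head on head. The close-up shows it about 1.5 mm to one side and turned less than 1°, and I left it that way.
- **Whisk:** I took the one nearest the base, at 0.66 m; the look-alikes were at 0.79 m and 0.84 m and stayed where they were. It covers its outline to within about 1 mm.

The saucers, mug and jar stayed where they were, within the few millimetres the cameras can tell. Set-down contact was about 5 N or less in the readings I took, and the gripper is clear of everything.

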